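# Take the hot casserole lid off with the sprung lid lifter and park it on the cork mat

## Task

The casserole is hot: take the sprung lid lifter by its wooden handle, press it down on the lid beside the lid's folding loop so that the hook goes low, slide it until the middle of the loop's bar is in the hook, and ease off so that the spring clamps the lid. Lift the lid off level, set it down gently, flat and centred on the cork mat, and leave the lifter standing there clamped to the lid. Go lightly, with no more force than the spring needs, so that nothing is bent or shoved; keep the gripper off the lid and the casserole, and leave the casserole and everything else where they are.

Things in the scene. Friction and masses are not known exactly. Their poses are not given: they have to be found in the camera images.
- lifter_grip (a point): Centre of the lifter's dark wooden handle (26 x 26 mm square, 56 mm tall, to be gripped from above). It is 123 mm over the feet and 85.5 mm over the hook's seat; a steel collar 37 mm wide ends 28 mm below it. Axes as those of the lifter.
- lifter_hook (a point): Seat of the lifter's hook, where the caught bar's underside rests: a J of 4 mm steel rod, mouth to the lifter's +x. Shank behind and lip ahead leave 8 mm between them; the lip rises 3.5 mm over the seat and its outside is 8 mm ahead. It moves with the handle. Axes as those of the lifter.
- lifter: Lid lifter, 156 mm tall, 0.18 kg, standing on four sprung steel legs with smooth black feet at x +-28, y +-35.5 mm. Origin midway between the soles while the spring is out, z up; hook seat then 37.5 mm over the soles. Pressing the handle down sinks the hook by up to 22 mm: spring 3 N at first, 7.4 N at full travel, then a stop.
- lid: White enamelled lid, 182 mm across, 0.2 to 0.4 kg, with a steel loop. Origin at its centre where it sits on the rim, z up, y along the loop's hinge. Flat top 12 mm over the origin out to 78 mm; an 8 mm deep spigot below, 2 to 3 mm loose in the pot, on which it stands when put down. The lifter must never load it with over 25 N in all, nor the lid the mat.
- lid_hinge (a point): Middle of the loop's hinge line, 16.5 mm over the lid's origin. The loop is 44 mm wide, 6 mm thick; its bar, along the lid's y, runs 30 mm from the hinge and can be hooked from either side. The stiff hinge (about 16 N at the bar turns it) leans up to 0.8 rad either way: the bar is up to 22 mm aside and 9 mm lower. The lean is not reported; see or feel it.
- casserole: White casserole on the hob, 176 mm across, 95 mm tall, two side handles, 1.7 kg, loose. Origin at the centre of its underside; the rim is 95 mm up. It must not be shoved more than 10 mm.
- mat: Round cork mat, 180 mm across and 10 mm thick, fixed on the worktop. Origin at the centre of its underside. The lid set down on it has its origin 18 mm over the mat's underside. A wall cabinet hangs 0.5 m over the worktop from about x = 0.6 m back, right of the hob.
- lemon: Lemon, 75 mm, loose, near the lifter; leave it.
- onion: Red onion, 84 mm, loose; leave it.
- carrot: Carrot, 155 mm long, loose; leave it.
- salt_shaker: Salt shaker, 44 mm across, 90 mm tall, loose; leave it.
- pepper_mill: Wooden pepper mill, 58 mm across, 170 mm tall, loose; leave it.
- spice_jar: Spice jar with red cap, 45 mm across, 106 mm tall, loose; leave it.
- tea_mug: Cream mug, 78 mm across, 101 mm tall, loose; leave it.

How it is judged:
By the outcome, as a careful person would: the job done as asked, in the order asked, and still so for the second after the job is handed in, with the robot touching nothing.
It also fails if it takes over 72 s, if anything falls off the work surface, if the arm or the gripper's body presses on something with over 40 N, if the wrist force passes 120 N, or if a joint passes its speed limit or range.

## Robot

A 6-joint arm with a two-finger parallel gripper is mounted at the origin on a cart in front of the work surface, level with it; the furniture and walls round the work are solid. World frame = base frame: x ahead of the robot, y to its left, z up, the work surface at z = 0. Lengths are in m, angles in rad, forces in N, time in s.
With the tool pointing down it reaches from about 0.25 to 0.725 m from the base axis. Payload 4 kg.
Tool frame: the origin (TCP) lies on the centre line of the jaws, within the pads' length; the fingertips stand 17 mm ahead of it and the grasp point (between the pads) lies 2 mm behind it; z points along the fingers, y is the line along which they close (so a half turn about z gives the same grasp; the last joint's range is limited). The gripper opens to 85 mm and grips with 20 to 120 N. Pads are 22 mm wide; open, the fingers measure 114 mm over their backs; the gripper's body (76 mm by 85 mm) begins 54 mm behind the grasp point. The pads swing forward as they close: fully open they stand 13 mm farther back than shut.
Start: joints at [1.189, 0.241, 0.005, 1.335, 0, 1.571], TCP at [0.186, 0.464, 0.248] pointing down, gripper open.
Joint ranges: [-2.72, 2.72], [-1.05, 1.87], [-1.09, 1.28], [-1.99, 2.15], [-1.42, 1.44], [-3.14, 3.14]. Speed limits (rad/s): [2.79, 2.79, 3.14, 3.14, 3.14, 3.14].

## Interface

Orientations are given as a unit quaternion [x, y, z, w].
In Python, from workcell import get_obs, imaging, order gives the robot as it stands.
- The arm moves only by the tool apply_moves, never from a script. Its argument "targets" is a list that holds one entry, the list of rows, each a list of 5 numbers: the shift along the world's x, y, z in units of 40 mm (1.0 is 40 mm), then the turn about the world's z in degrees, then the gripper command: -1 is shut, 1 is fully open, values between are in proportion. In form: [[[dx, dy, dz, turn, fingers], ...]]. A call has 1 to 8 rows; each row shifts and turns the commanded pose from where the row before left it; what a row does not reach is not made up. A row lasts 1/12 s, in which the tool goes at most 41.7 mm and 7.16 degrees, less where a joint would pass 70% of its speed; a pose out of reach is approached as far as the arm can. A call is refused whole if a number of a shift passes 1 or a number of a turn 7.16, either way. A call with a gripper value outside its range is refused whole. The fingers move at their own pace and stop on an object; the grip force is fixed at half the most. Time passes only in rows, so rows that do not move let the fingers close. It gives the time, the measured TCP pose, the force, the opening and the grip force at its end, in the units of the state.
- get_obs(): the state, without advancing time (a new reading comes with each control period).
- imaging.camera(name): name is "scene" or "top" or "wrist"; returns (picture, depth): 480x640x3 uint8, blue, green, red; 480x640 float32, m along the optical axis (not along the pixel's ray), 0 where there is no reading.
- imaging.get_calibration(name): a dict with "camera_matrix" (3x3 intrinsics, pixels), "k1" (the pictures are not rectified: a ray, as slopes to the right and down, at radius r is drawn at 1 + k1 r^2 times it, then the intrinsics apply), "eye" and "rotation" of the camera in the world; the wrist camera has in their place "hand_eye" (4x4, takes a point from camera to tool coordinates, whose origin is the TCP and whose axes are the flange's). Camera axes: x right, y down, z forward; pixel columns grow to the right and rows downward; lengths in m; the calibration is good to about 2 mm. A picture is of the moment at which its call begins: read the wrist's pose just before it. get_calibration takes no time and is no camera call.
- order.job_done(): hands the job in; it is judged then, once.
The state is a dict: "clock": time; "joint_pos": joint angles; "joint_vel": joint speeds; "tau": joint torques, N m; "eef_pos": TCP position; "tool_rot": TCP orientation; "ft_force": force on the tool from outside, world axes, zero at the start; "ft_torque": the same for the moment, N m; "grip_width": finger opening in m; "grasp_force": force on a finger pad.
Only numpy, scipy, OpenCV 4.12 (cv2) and the standard library are available. Lean on these libraries where they do the work, as an engineer would, in place of code of your own. Each camera call takes 0.05 s, during which the arm holds its last target. There are 200 camera calls.

## Working session

There is one attempt and no reset: what is moved stays moved. The work goes in short steps, Python scripts to look and compute and a tool call to move; the robot and the scene stay as the last step left them, time stands still between calls to the robot, and variables do not carry over. Pictures are saved under pics/ and viewed, at most 10 in all, crops included, and the job is handed in when it is done.

Besides the shell and the picture viewer there is one more tool, called after "Request:" in YAML: its name, and indented under it one key for each argument. apply_moves: Moves the arm, as the interface text tells. Its arguments: {"type":"object","properties":{"targets":{"type":"array","items":{"type":"array","items":{"type":"array","items":{"type":"number"}}}}},"required":["targets"]}

```bash
ls; mkdir -p pics
python3 - <<'E'
from workcell import get_obs, imaging, order
import cv2, numpy as np
for n in ("scene","top"):
    p,d=imaging.camera(n); cv2.imwrite(f"pics/{n}0.png",p); np.save(f"pics/{n}0.npy",d)
    c=imaging.get_calibration(n); print(n,c)
print(imaging.get_calibration("wrist"))
print(get_obs())
E
```

```text
pics
scene {'camera_matrix': array([[474.99037163,   0.        , 320.73385417],
       [  0.        , 474.99037163, 235.30425023],
       [  0.        ,   0.        ,   1.        ]]), 'k1': 0.011293081493114865, 'eye': array([ 0.08805414, -0.83763586,  0.95454712]), 'rotation': array([ 0.87922057, -0.24220361,  0.10141434, -0.39752198])}
top {'camera_matrix': array([[456.80014847,   0.        , 321.73948585],
       [  0.        , 456.80014847, 243.83980876],
       [  0.        ,   0.        ,   1.        ]]), 'k1': -0.1116974431764536, 'eye': array([ 0.3396938 , -0.03608178,  1.4274505 ]), 'rotation': array([-0.699297  ,  0.70889443, -0.06385196,  0.06614616])}
{'camera_matrix': array([[354.89491442,   0.        , 321.82738785],
       [  0.        , 354.89491442, 235.73607639],
       [  0.        ,   0.        ,   1.        ]]), 'k1': -0.014054419064937174, 'hand_eye': array([[-1.73444361e-04, -9.50141630e-01, -3.11818622e-01,
         8.11059845e-02],
       [ 9.99999784e-01,  3.28694360e-05, -6.56391017e-04,
         1.75748063e-03],
       [ 6.33913733e-04, -3.11818669e-01,  9.50141419e-01,
        -1.25704301e-01],
       [ 0.00000000e+00,  0.00000000e+00,  0.00000000e+00,
         1.00000000e+00]])}
{'clock': 0.1, 'joint_pos': array([ 1.18900614e+00,  2.41359370e-01,  3.82188075e-03,  1.33514650e+00,
       -3.40228690e-05,  1.57079913e+00]), 'joint_vel': array([-9.26926630e-04, -1.76586159e-03,  2.47247007e-03, -4.69317758e-04,
       -1.24845292e-05,  1.66438834e-05]), 'tau': array([ 2.11954716e-04, -3.73140049e+01,  2.53009468e+01,  1.08731698e-02,
        5.67792119e-05, -1.82921518e-06]), 'eef_pos': array([0.18610263, 0.46350377, 0.24747691]), 'tool_rot': array([ 1.89739080e-01,  9.81834095e-01, -9.29914739e-04, -1.62376844e-04]), 'ft_force': array([ 0.46329186,  0.44407844, -0.01063929]), 'ft_torque': array([-0.02901077,  0.02330838,  0.00534914]), 'grasp_force': 0.0, 'grip_width': 0.08529300526992227}
```

View pics/top0.png

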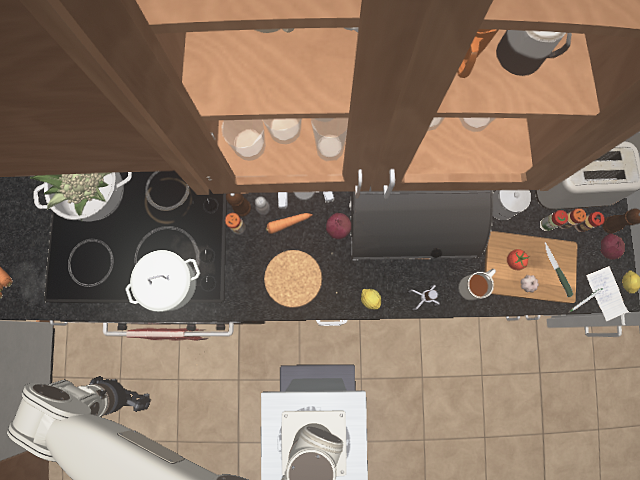

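View pics/scene0.png

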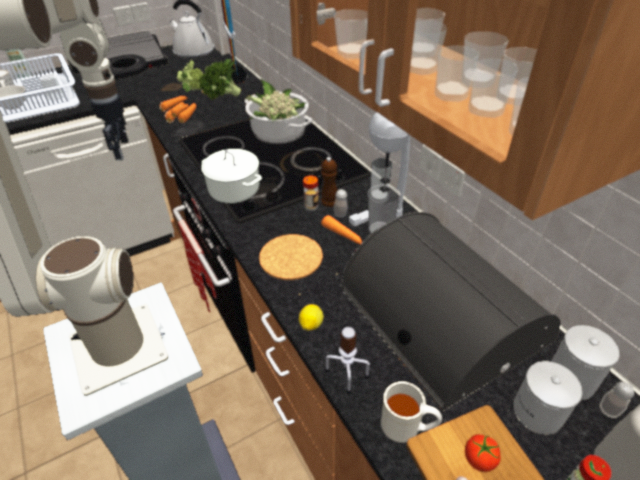

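Top view: lifter at about (427,296), lid at (162,280) with its loop near (158,278), mat at (293,278), lemon at (371,299), mug at (478,286). The scene view shows the lifter at (348,355), upright, and the lid at (231,165).

```bash
cat > h.py <<'E'
import numpy as np, cv2
from scipy.spatial.transform import Rotation as R
from workcell import get_obs, imaging
def grab(n):
    o=get_obs(); p,d=imaging.camera(n); c=imaging.get_calibration(n)
    if n=="wrist":
        r=R.from_quat(o["tool_rot"]).as_matrix(); H=c["hand_eye"]
        Rm=r@H[:3,:3]; e=o["eef_pos"]+r@H[:3,3]
    else: Rm=R.from_quat(c["rotation"]).as_matrix(); e=c["eye"]
    return p,d,(c["camera_matrix"],c["k1"],Rm,e)
def ray(cal,uv):
    K,k1,Rm,e=cal
    q=cv2.undistortPoints(np.float64(uv).reshape(-1,1,2),K,np.array([k1,0,0,0.])).reshape(-1,2)
    return np.c_[q,np.ones(len(q))]@Rm.T
def plane(cal,uv,z):
    v=ray(cal,uv); e=cal[3]; return e+v*((z-e[2])/v[:,2])[:,None]
def cloud(cal,d,uv):
    uv=np.int64(uv); return cal[3]+ray(cal,uv)*d[uv[:,1],uv[:,0]][:,None]
def proj(cal,P):
    K,k1,Rm,e=cal; q=(np.atleast_2d(P)-e)@Rm; q=q[:,:2]/q[:,2:]; q=q*(1+k1*(q**2).sum(1,keepdims=True)); return q*[K[0,0],K[1,1]]+K[:2,2]
E
python3 - <<'E'
from h import *
p,d,c=grab("top")
print("mat", plane(c,[[293,278]],.01), "lid",plane(c,[[162,280]],.107),"lifter top",plane(c,[[431,294]],.15),"loop",plane(c,[[158,278]],.14))
print("lemon",plane(c,[[371,299]],.03),"mug",plane(c,[[478,286]],.1))
vv,uu=np.mgrid[0:480,0:640]; uv=np.c_[uu.ravel(),vv.ravel()]
P=cloud(c,d,uv).reshape(480,640,3)
# lid by height & white
hsv=cv2.cvtColor(p,cv2.COLOR_BGR2HSV)
m=((abs(P[...,2]-.107)<.012)&(hsv[...,1]<60)&(hsv[...,2]>150)).astype(np.uint8); m[:,:100]=0;m[:240]=0;m[:,230:]=0
m=cv2.morphologyEx(m,cv2.MORPH_OPEN,np.ones((9,9)))
n,l,s,ce=cv2.connectedComponentsWithStats(m); i=1+s[1:,4].argmax(); cn=cv2.findContours((l==i).astype(np.uint8),0,1)[0][0]
(x,y),r=cv2.minEnclosingCircle(cn); print(s[i],x,y,r,plane(c,[[x,y]],.103))
m=((hsv[...,0]>5)&(hsv[...,0]<25)&(hsv[...,1]>80)).astype(np.uint8); m[:245]=0;m[310:]=0;m[:,:255]=0;m[:,330:]=0
cn=max(cv2.findContours(m,0,1)[0],key=cv2.contourArea);e=cv2.fitEllipse(cn);print(e,plane(c,[e[0]],.01))
# lifter points
w=P[270:320,400:455].reshape(-1,3); w=w[(w[:,2]>.012)]
print("lifter top", w[w[:,2]>.13].mean(0), len(w[w[:,2]>.13]))
cv2.imwrite("pics/a.png",np.hstack([cv2.resize(p[266:326,397:457],(400,400),interpolation=3),cv2.resize(p[240:320,120:200],(400,400),interpolation=3)]))
E
```

```text
mat [[0.49662389 0.05778723 0.01      ]] lid [[0.48389482 0.4384385  0.107     ]] lifter top [[ 0.43012072 -0.33819604  0.15      ]] loop [[0.48615254 0.43870271 0.14      ]]
lemon [[ 0.42667777 -0.18126726  0.03      ]] mug [[ 0.45423569 -0.49161217  0.1       ]]
[ 130  250   60   59 2375] 160.0 280.0 30.88698959350586 [[0.48437526 0.44596893 0.103     ]]
((292.7361145019531, 278.2358703613281), (56.45669174194336, 57.2485466003418), 68.64324951171875) [[0.49589578 0.05861267 0.01      ]]
lifter top [ 0.42266806 -0.31772764  0.23809563] 102
```

View pics/a.png

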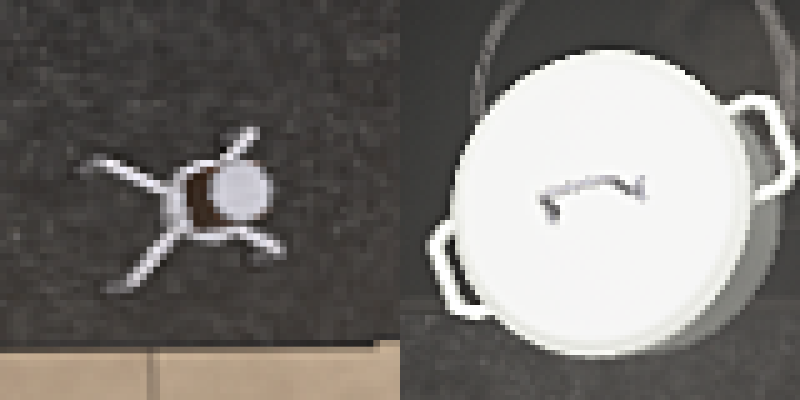

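The crop shows the lifter's feet at crop (95,165), (252,132), (120,285), (272,252), with the handle upright. The lid loop's hinge ends are at crop (148,205) and (243,190), and the bar bows slightly toward +x. I'll compute yaws and move over the lid for a close look on the way.

Request:
apply_moves:
  targets:
    - [[0.86, 0, 0.15, 0, 1], [0.86, 0, 0.15, 0, 1], [0.86, 0, 0.15, 0, 1], [0.86, 0, 0.15, 0, 1], [0.86, 0, 0.15, 0, 1], [0.86, 0, 0.15, 0, 1], [0.86, 0, 0.15, 0, 1], [0.86, 0, 0.15, 0, 1]]

```text
clock: 0.82
eef_pos: [0.463, 0.4635, 0.2961]
tool_rot: [0.19, 0.982, -0.0, -0.0]
ft_force: [1.1, 1.2, 1.1]
grip_width: 0.0856
grasp_force: 0.0
```

Run:
```python
from h import *
import time
p,d,c=grab("wrist"); o=get_obs(); print(o["clock"],o["eef_pos"],o["joint_vel"].round(2))
cv2.imwrite("pics/lid1.png",p); np.savez("pics/lid1.npz",p=p,d=d,K=c[0],k=c[1],R=c[2],e=c[3])
K=imaging.get_calibration("top"); ct=(K["camera_matrix"],K["k1"],R.from_quat(K["rotation"]).as_matrix(),K["eye"])
f=np.array([[95,165],[252,132],[120,285],[272,252]])*.15+[397,266]
P=plane(ct,f,.003); print(P.round(4),P.mean(0)); 
from itertools import combinations
for a,b in combinations(range(4),2): v=P[b]-P[a]; print(a,b,np.hypot(*v[:2]),np.degrees(np.arctan2(v[1],v[0])))
h=np.array([[148,205],[243,190]])*.2+[120,240]; Q=plane(ct,h,.112); print(Q,Q.mean(0),np.degrees(np.arctan2(*(Q[1]-Q[0])[1::-1])))
```

```text
0.8667 [0.46968606 0.46275812 0.29501761] [ 0.04 -0.06 -0.18 -0.04  0.02  0.08]
[[ 0.4519 -0.3111  0.003 ]
 [ 0.466  -0.3864  0.003 ]
 [ 0.3957 -0.3204  0.003 ]
 [ 0.4095 -0.3929  0.003 ]] [ 0.43076741 -0.35268042  0.003     ]
0 1 0.07659975536010469 -79.36514190261212
0 2 0.05695522382787488 -170.60310655351446
0 3 0.09211382682953326 -117.34991010075059
1 2 0.09643616372789551 136.82468726737144
1 3 0.056832433759543624 -173.39906422159513
2 3 0.07383269477426796 -79.17090789208088
[[0.48065599 0.47413268 0.112     ]
 [0.48909315 0.4169735  0.112     ]] [0.48487457 0.44555309 0.112     ] -81.60331169089021
```

View pics/lid1.png

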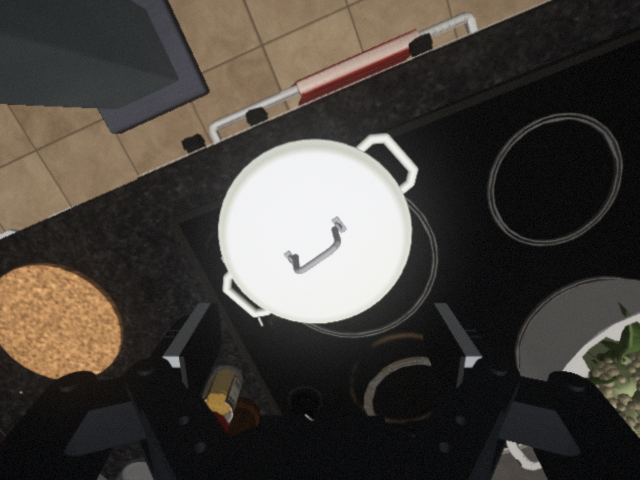

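The wrist view shows the loop's feet at about (338,222) and (291,257), and its bar from (340,240) to (300,270), displaced toward +x. Now measuring its lean and the lid's centre.

Run:
```python
from h import *
z=np.load("pics/lid1.npz"); p,d=z["p"],z["d"]; c=(z["K"],float(z["k"]),z["R"],z["e"]); print("cam",c[3])
g=cv2.cvtColor(p,cv2.COLOR_BGR2GRAY)
# lid outline
m=((g>195)).astype(np.uint8); m[:, :200]=0;m[:,430:]=0;m[340:]=0;m[:120]=0
m=cv2.morphologyEx(m,cv2.MORPH_CLOSE,np.ones((7,7))); m=cv2.morphologyEx(m,cv2.MORPH_OPEN,np.ones((25,25)))
cn=max(cv2.findContours(m,0,1)[0],key=cv2.contourArea)
W=plane(c,cn.reshape(-1,2),.097)[:,:2]
A=np.c_[2*W,np.ones(len(W))]; s=np.linalg.lstsq(A,(W**2).sum(1),rcond=None)[0]; print("lid",s[:2],"r",np.sqrt(s[2]+s[0]**2+s[1]**2))
# loop
ys,xs=np.where(g[205:285,280:355]<185); uv=np.c_[xs+280,ys+205]
P=cloud(c,d,uv); k=(P[:,2]>.105)&(P[:,2]<.16); P=P[k]; print(len(P), np.percentile(P[:,2],[5,25,50,75,95]))
t=P[P[:,2]>.128]; print("high",len(t),t.mean(0), t[:,2].max())
v=np.linalg.svd(t[:,:2]-t[:,:2].mean(0))[2][0]; print("bar dir",np.degrees(np.arctan2(v[1],v[0])))
for a in np.arange(.108,.15,.004):
    q=P[(P[:,2]>=a)&(P[:,2]<a+.004)]; print(round(a,3),len(q),q.mean(0).round(4) if len(q) else "")
print("pix feet",plane(c,[[338,222],[291,257]],.1115))
cv2.imwrite("pics/loop.png",cv2.resize(p[200:290,270:370],(800,720),interpolation=cv2.INTER_CUBIC)[:600])
```

```text
cam [0.38844333 0.49545321 0.42182547]
lid [0.48784988 0.44620018] r 0.09318739748078554
672 [0.11467246 0.12072641 0.14277688 0.14921007 0.15040098]
high 438 [0.4870361  0.45179617 0.14562563] 0.15206016752278478
bar dir 104.51655301753246
0.108 1 [0.4839 0.4726 0.1115]
0.112 86 [0.4795 0.4605 0.1148]
0.116 57 [0.4816 0.4543 0.1187]
0.12 58 [0.483  0.4497 0.1214]
0.124 32 [0.4845 0.4457 0.1265]
0.128 25 [0.4844 0.449  0.1303]
0.132 26 [0.4844 0.4518 0.134 ]
0.136 31 [0.485  0.4512 0.138 ]
0.14 29 [0.4843 0.4586 0.1418]
0.144 75 [0.4861 0.4552 0.1462]
0.148 251 [0.4884 0.4504 0.1495]
pix feet [[0.47594703 0.47568064 0.1115    ]
 [0.49137313 0.42245082 0.1115    ]]
```

View pics/loop.png

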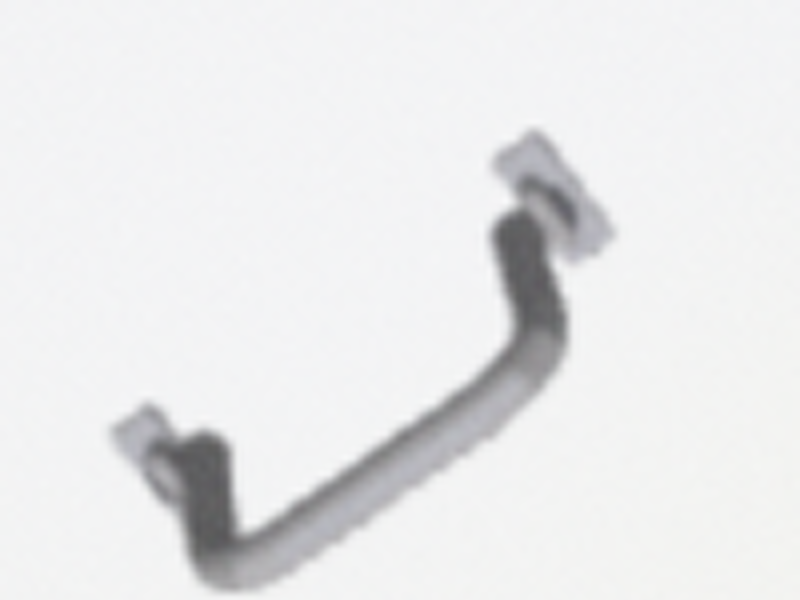

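Run:
```python
from h import *
z=np.load("pics/lid1.npz"); p,d=z["p"],z["d"]; c=(z["K"],float(z["k"]),z["R"],z["e"])
uv=np.array([(x,y) for x in range(250,390,8) for y in range(170,300,8) if not(280<x<350 and 205<y<285)])
P=cloud(c,d,uv);print("lid top z",np.median(P[:,2]),P[:,2].std())
f=lambda q:np.array(q)/8+[270,200]
H=plane(c,f([[520,225],[205,445]]),.1115); M=H.mean(0); v=H[0]-H[1]; print("hinge",H.round(4),M,np.hypot(*v[:2]),np.degrees(np.arctan2(v[1],v[0])))
n=np.array([v[1],-v[0],0]); n/=np.linalg.norm(n); print("n",n)
b=f([[385,468]]); r=ray(c,b)[0]; t=((M-c[3])@ (v/np.linalg.norm(v)))/(r@(v/np.linalg.norm(v))); 
for bb in ([545,355],[225,560]):
  for zz in (.1335,.1375,.1395,.1415):
    B=plane(c,f([bb]),zz)[0]; print(bb,zz,((B-M)@n).round(4), 'lean',np.degrees(np.arctan2((B-M)@n,zz-.1115)).round(1),'len',np.hypot((B-M)@n,zz-.1115).round(4), 'along',((B-M)@v/np.linalg.norm(v)).round(4))
```

```text
lid top z 0.11303074599694524 0.0222425652376914
hinge [[0.4804 0.471  0.1115]
 [0.4917 0.427  0.1115]] [0.48603545 0.44903616 0.1115    ] 0.04545998467284105 104.47717219628333
n [0.96824732 0.24999425 0.        ]
[545, 355] 0.1335 0.0076 lean 19.1 len 0.0233 along 0.0197
[545, 355] 0.1375 0.0063 lean 13.7 len 0.0268 along 0.0204
[545, 355] 0.1395 0.0057 lean 11.5 len 0.0286 along 0.0207
[545, 355] 0.1415 0.0051 lean 9.6 len 0.0304 along 0.021
[225, 560] 0.1335 0.0062 lean 15.8 len 0.0229 along -0.0227
[225, 560] 0.1375 0.005 lean 10.8 len 0.0265 along -0.0215
[225, 560] 0.1395 0.0044 lean 8.8 len 0.0283 along -0.0208
[225, 560] 0.1415 0.0037 lean 7.1 len 0.0302 along -0.0202
```

Request:
apply_moves:
  targets:
    - [[-0.2, -0.97, 0, 1.5, 1], [-0.2, -0.97, 0, 1.5, 1], [-0.2, -0.97, 0, 1.5, 1], [-0.2, -0.97, 0, 1.5, 1], [-0.2, -0.97, 0, 1.5, 1], [-0.2, -0.97, 0, 1.5, 1], [-0.2, -0.97, 0, 1.5, 1]]

```text
clock: 1.45
eef_pos: [0.4043, 0.1906, 0.2958]
tool_rot: [0.098, 0.995, -0.0, -0.0]
ft_force: [1.3, -0.7, 0.4]
grip_width: 0.0854
grasp_force: 0.0
```

Request:
apply_moves:
  targets:
    - [[0, -0.97, 0, 1.5, 1], [0, -0.97, 0, 1.5, 1], [0, -0.97, 0, 1.5, 1], [0, -0.97, 0, 1.5, 1], [0, -0.97, 0, 1.5, 1], [0, -0.97, 0, 1.5, 1], [0, -0.97, 0, 1.5, 1]]

```text
clock: 2.03
eef_pos: [0.4047, -0.0808, 0.2962]
tool_rot: [0.007, 1.0, 0.0, 0.0]
ft_force: [0.2, -0.0, -0.4]
grip_width: 0.0855
grasp_force: 0.0
```

Request:
apply_moves:
  targets:
    - [[0.05, -0.97, 0, 1.5, 1], [0.05, -0.97, 0, 1.5, 1], [0.05, -0.97, 0, 1.5, 1], [0.05, -0.97, 0, 1.5, 1], [0.05, -0.97, 0, 1.5, 1], [0.05, -0.97, 0, 1.5, 1], [0.05, -0.97, 0, 1.5, 1], [0, 0, 0, 0, 1]]

```text
clock: 2.7
eef_pos: [0.4189, -0.3566, 0.2941]
tool_rot: [-0.081, 0.997, -0.001, -0.001]
ft_force: [-0.5, 0.2, 0.4]
grip_width: 0.0855
grasp_force: 0.0
```

Run:
```python
from h import *
for i in range(4): imaging.camera("wrist")
p,d,c=grab("wrist"); o=get_obs(); print(o["clock"],o["eef_pos"],o["tool_rot"],abs(o["joint_vel"]).max())
cv2.imwrite("pics/lif1.png",p); np.savez("pics/lif1.npz",p=p,d=d,K=c[0],k=c[1],R=c[2],e=c[3])
print(proj(c,[[.431,-.353,.0],[.431,-.353,.15]]))
```

```text
2.95 [ 0.41939966 -0.34949935  0.29629933] [-8.44355078e-02  9.96428867e-01  3.58216560e-04 -1.73463955e-04] 0.012912798897753146
[[315.76458835 198.89197198]
 [312.9934665  238.33338512]]
```

View pics/lif1.png

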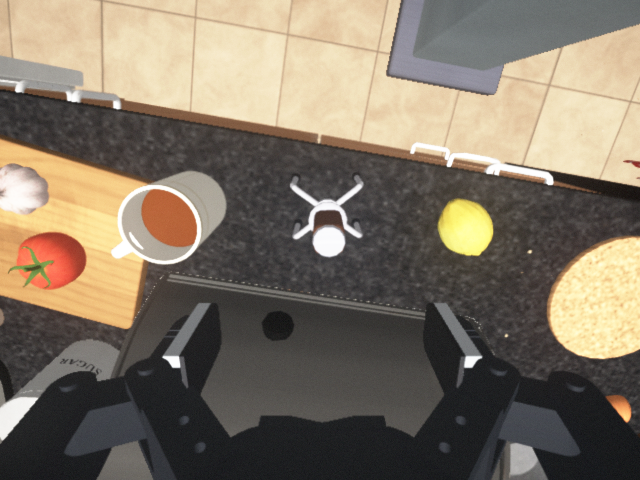

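Feet at (295,180), (358,181), (297,232), (358,232), cap at (330,243); mug and lemon are clear of the fingers' span.

Run:
```python
from h import *
z=np.load("pics/lif1.npz"); p,d=z["p"],z["d"]; c=(z["K"],float(z["k"]),z["R"],z["e"])
F=plane(c,[[295,180],[358,181],[297,232],[358,232]],.003); print(F.round(4),F.mean(0))
print("cap",plane(c,[[330,243]],.156))
v=F[1]-F[0]+F[3]-F[2]; w=F[2]-F[0]+F[3]-F[1]
print(np.degrees(np.arctan2(v[1],v[0])),np.degrees(np.arctan2(w[1],w[0])))
vv,uu=np.mgrid[0:480:2,0:640:2]; P=cloud(c,d,np.c_[uu.ravel(),vv.ravel()]); P=P[(d[::2,::2].ravel()>.15)]
for a in np.arange(.02,.2,.03):
    q=P[(P[:,2]>a)&(P[:,2]<a+.03)&(abs(P[:,1]+.353)<.08)&(P[:,0]>.47)]; print(round(a,2),len(q),q[:,0].min() if len(q) else "")
# hook: steel below collar, look at crop
s,ds,cs=grab("scene"); q=proj(cs,[[.431,-.353,.06]])[0].astype(int); print(q)
cv2.imwrite("pics/sc.png",np.hstack([cv2.resize(s[q[1]-45:q[1]+40,q[0]-40:q[0]+40],(400,425),interpolation=2),cv2.resize(p[160:260,270:390],(400,425),interpolation=2)]))
```

```text
[[ 0.412  -0.3809  0.003 ]
 [ 0.4008 -0.3073  0.003 ]
 [ 0.4754 -0.3692  0.003 ]
 [ 0.4628 -0.2948  0.003 ]] [ 0.43772976 -0.33805496  0.003     ]
cap [[ 0.43059661 -0.33927035  0.156     ]]
99.15165277872156 10.949990282646823
0.02 565 0.5546017693698437
0.05 624 0.5453099037876876
0.08 1283 0.5459622184029133
0.11 1655 0.589901346828771
0.14 364 0.6179473867741128
0.17 0 
0.2 0 
[349 362]
```

View pics/sc.png

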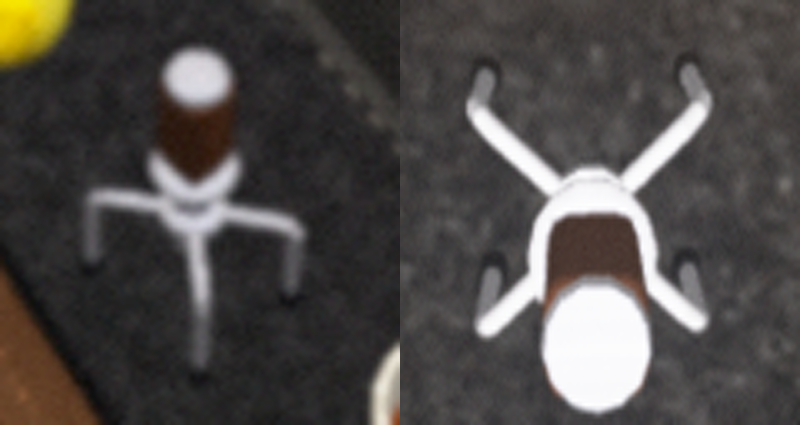

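Run:
```python
from h import *
z=np.load("pics/lif1.npz"); c=(z["K"],float(z["k"]),z["R"],z["e"])
F=plane(c,[[296,174],[357,174],[297.6,221],[356,220.5]],.002); print(F.round(4),F.mean(0))
v=F[1]-F[0]+F[3]-F[2]; w=F[2]-F[0]+F[3]-F[1]
print(np.degrees(np.arctan2(v[1],v[0])),np.degrees(np.arctan2(w[1],w[0])))
```

```text
[[ 0.405  -0.3808  0.002 ]
 [ 0.393  -0.31    0.002 ]
 [ 0.4615 -0.3706  0.002 ]
 [ 0.449  -0.3     0.002 ]] [ 0.42712691 -0.34033643  0.002     ]
99.86094779943247 10.213964956434479
```

Request:
apply_moves:
  targets:
    - [[0.12, 0.13, 0, 0.3, 1], [0.12, 0.12, -0.7, 0, 1], [0, 0, -0.9, 0, 1], [0, 0, -0.9, 0, 1], [0, 0, -0.9, 0, 1], [0, 0, -0.6, 0, 0.4], [0, 0, -0.38, 0, 0.2], [0, 0, 0, 0, 0.2]]

```text
clock: 3.67
eef_pos: [0.4274, -0.3376, 0.1176]
tool_rot: [-0.088, 0.996, 0.003, -0.003]
ft_force: [-0.7, 0.1, -0.1]
grip_width: 0.0522
grasp_force: 0.0
```

Run:
```python
from h import *
p,d,c=grab("wrist"); o=get_obs(); print(o["clock"],o["eef_pos"],o["tool_rot"],o["grip_width"],o["ft_force"])
cv2.imwrite("pics/g1.png",p)
```

```text
3.7167 [ 0.42846466 -0.33864649  0.11980612] [-0.08743454  0.99616826  0.00144949 -0.00137718] 0.05125423099164915 [-0.32489703 -0.90358357  0.49482822]
```

View pics/g1.png

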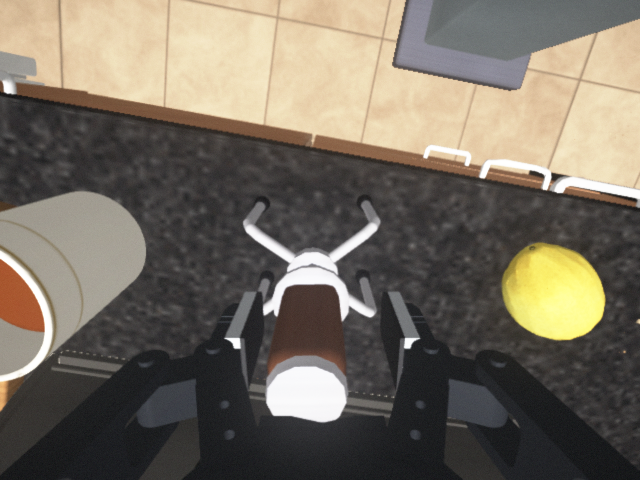

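The handle stands between the fingers at column about 310, with the jaw centre at about 322, so I'll shift 4 mm toward -y and close.

Request:
apply_moves:
  targets:
    - [[0, -0.1, 0.03, 0, 0.2], [0, 0, 0, 0, -0.1], [0, 0, 0, 0, -0.4], [0, 0, 0, 0, -1], [0, 0, 0, 0, -1], [0, 0, 0, 0, -1], [0, 0, 0, 0, -1], [0, 0, 0, 0, -1]]

```text
clock: 4.38
eef_pos: [0.4295, -0.3452, 0.1228]
tool_rot: [-0.086, 0.996, -0.001, 0.001]
ft_force: [2.1, -0.8, 2.3]
grip_width: 0.0256
grasp_force: 61.6
```

Run:
```python
from h import *
o=get_obs(); print(o["clock"],o["eef_pos"],o["tool_rot"],o["grip_width"],o["ft_force"],o["grasp_force"])
```

```text
4.3833 [ 0.42954296 -0.34524164  0.12283522] [-8.64724984e-02  9.96253897e-01 -6.04501840e-04  5.61043254e-04] 0.025579047348499036 [ 2.12788099 -0.76698527  2.27112123] 61.647419929504395
```

Request:
apply_moves:
  targets:
    - [[0, 0, 0.3, 0, -1], [0, 0, 0.7, 0, -1], [-0.3, 0, 0.9, 0, -1], [-0.5, 0, 0.9, 0, -1], [-0.5, 0, 0.9, 0, -1], [-0.5, 0, 0.9, 0, -1], [-0.2, 0, 0.4, 0, -1], [0, 0, 0, 0, -1]]

```text
clock: 5.05
eef_pos: [0.3482, -0.3457, 0.3265]
tool_rot: [-0.085, 0.996, -0.003, 0.002]
ft_force: [1.0, -0.0, -2.0]
grip_width: 0.0257
grasp_force: 61.2
```

Run:
```python
from h import *
s,ds,cs=grab("scene"); o=get_obs(); print(o["clock"],o["eef_pos"],o["grip_width"],o["ft_force"])
q=proj(cs,o["eef_pos"]-[0,0,.07])[0].astype(int); print(q)
x,y=max(q[0]-50,0),max(q[1]-50,0)
cv2.imwrite("pics/hk.png",cv2.resize(s[y:y+110,x:x+100],(545,600),interpolation=2))
```

```text
5.1 [ 0.34876344 -0.34525809  0.32368013] 0.025601032400751626 [ 0.15980598  0.79568938 -2.6540902 ]
[312 319]
```

View pics/hk.png

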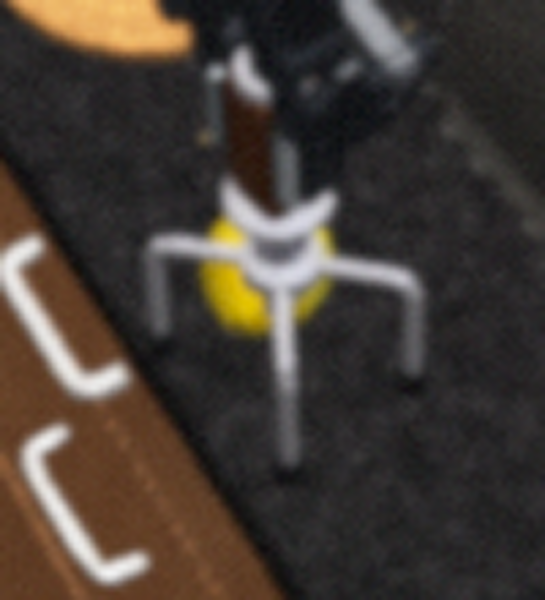

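The view shows a front leg at crop column 285 hiding the hook. I'll turn 38° and raise it, so the camera looks in between the legs.

Request:
apply_moves:
  targets:
    - [[0, 0, 0.5, -4.5, -1], [0, 0, 0.7, -5, -1], [0, 0, 0.7, -5, -1], [0, 0, 0.7, -5, -1], [0, 0, 0.7, -5, -1], [0, 0, 0.5, -5, -1], [0, 0, 0.2, -5, -1], [0, 0, 0, -3.5, -1]]

```text
clock: 5.77
eef_pos: [0.3503, -0.3451, 0.4816]
tool_rot: [0.244, 0.97, 0.0, -0.0]
ft_force: [0.3, 0.1, -1.7]
grip_width: 0.0253
grasp_force: 61.2
```

Run:
```python
from h import *
for i in range(3): imaging.camera("scene")
s,ds,cs=grab("scene"); o=get_obs(); T=o["eef_pos"]; print(o["clock"],T,o["tool_rot"],o["ft_force"])
print(proj(cs,[T-[0,0,.123],T-[0,0,.086],T]))
q=proj(cs,T-[0,0,.08])[0].astype(int); x,y=q[0]-45,max(q[1]-35,0)
print(x,y,s[y:y+80,x:x+90].shape)
np.savez("pics/hk2.npz",s=s,d=ds)
cv2.imwrite("pics/hk2.png",cv2.resize(s[y:y+80,x:x+90],(675,600),interpolation=2))
```

```text
5.9667 [ 0.34955709 -0.34473272  0.47973353] [ 0.24150283  0.97039682  0.00130931 -0.00216214] [ 0.19379142  0.3303357  -1.91954393]
[[311.5591494  280.636448  ]
 [310.95753023 265.38551091]
 [309.40245758 225.99467868]]
265 227 (80, 90, 3)
```

View pics/hk2.png

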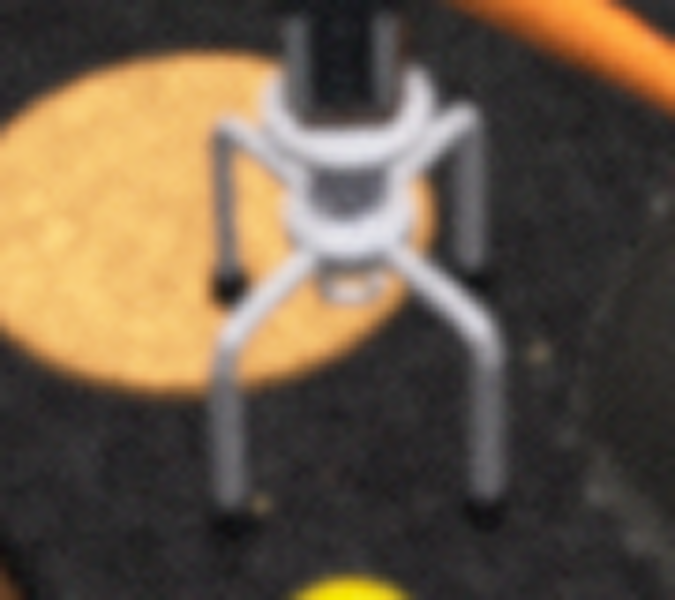

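The hook shows as a small U at crop (320–380, 270–298), under the hub ring. Its two arms look alike so far; I'll check it numerically.

Run:
```python
import numpy as np,cv2
s=np.load("pics/hk2.npz")["s"]
print("gray");print(cv2.cvtColor(s,cv2.COLOR_BGR2GRAY)[258:270,302:322])
print("blue");print(s[258:270,302:322,0])
```

```text
gray
[[191 172 181 196 209 219 225 227 229 227 223 227 225 223 221 215 187 171
  169 147]
 [196 175 172 189 202 209 218 224 225 223 225 221 212 209 210 206 189 175
  163 133]
 [203 191 190 196 194 188 191 198 202 203 201 193 182 175 183 200 203 197
  172 132]
 [206 213 214 210 193 158 143 145 155 155 155 143 141 138 158 184 204 206
  192 147]
 [213 220 216 205 178 139 114 108 116 122 118 115 121 133 145 163 187 202
  200 180]
 [219 219 208 191 163 133 114 118 126 126 130 133 146 160 161 160 169 180
  197 199]
 [216 209 192 177 159 132 130 144 160 168 168 162 168 180 183 170 156 148
  172 192]
 [210 193 182 184 169 147 143 164 189 197 195 182 169 171 178 168 142 117
  133 162]
 [195 185 189 191 183 159 150 170 189 196 195 179 166 167 166 150 117  86
   84 114]
 [187 189 194 195 189 172 167 172 179 181 181 174 166 163 155 126  88  58
   57  78]
 [197 200 199 195 191 184 181 184 189 190 186 179 168 152 126  94  60  45
   40  49]
 [202 203 202 195 191 189 191 192 195 191 188 173 151 123  90  57  46  41
   37  39]]
blue
[[125 141 177 200 213 224 229 231 233 232 230 233 231 230 228 222 191
[... 251 characters left out ...]
 206 203
  183 135]
 [180 208 215 206 176 137 113 109 114 121 115 112 115 124 136 157 186 203
  201 179]
 [205 215 207 181 146 121 106 106 109 106 111 114 133 145 133 130 153 178
  199 203]
 [212 206 180 145 119 106 118 127 133 138 136 135 153 166 149 119 117 138
  174 196]
 [207 181 146 126 109 109 131 151 172 177 172 158 152 148 131 104  90  95
  133 165]
 [182 148 128 114 109 107 125 157 179 185 183 162 141 129 104  85  70  66
   83 118]
 [147 124 116 112 108 101 115 131 147 149 148 136 118 103  90  69  54  45
   58  81]
 [131 121 112 108 106 102 105 112 117 120 116 106 101  87  69  55  43  41
   37  53]
 [122 116 117 107 107 105 108 107 112 107 106  93  81  69  54  41  41  42
   38  41]]
```

Request:
apply_moves:
  targets:
    - [[-0.3, 0, 0.6, 0, -1], [-0.3, 0, 0.6, 0, -1], [-0.3, 0, 0.6, 0, -1], [-0.3, 0, 0.6, 0, -1], [0, 0, 0.6, 0, -1], [0, 0, 0.4, 0, -1], [0, 0, 0, 0, -1], [0, 0, 0, 0, -1]]

```text
clock: 6.63
eef_pos: [0.2933, -0.3352, 0.5691]
tool_rot: [0.242, 0.97, -0.014, 0.02]
ft_force: [0.1, 0.1, -2.0]
grip_width: 0.0254
grasp_force: 61.2
```

Run:
```python
from h import *
s,ds,cs=grab("scene"); o=get_obs(); T=o["eef_pos"]; print(o["clock"],T,o["tool_rot"],abs(o["joint_vel"]).max())
q=proj(cs,T-[0,0,.084])[0]; print(q); x,y=q.astype(int)
np.savez("pics/hk3.npz",s=s,d=ds)
print(s[y-9:y+9,x-12:x+13,0]); 
print(s[y-9:y+9,x-12:x+13,2]);
```

```text
6.6833 [ 0.29342915 -0.33539387  0.56866463] [ 0.24204104  0.96997218 -0.01352689  0.01967561] 0.012999203751995717
[273.74181397 232.67452723]
[[113  95  68  77 130 186 213 219 221 220 220 218 217 222 223 230 231 233
  234 232 230 219 192 149  95]
 [114  94  67  63 111 168 202 215 223 226 229 230 232 233 235 234 233 235
  235 232 226 201 165 125  85]
 [114 100  74  55  88 144 183 205 213 220 225 230 233 232 232 233 232 229
  225 223 217 198 166 124  82]
 [119 108  79  53  81 127 172 200 207 204 209 216 220 223 225 221 214 202
  195 201 214 213 190 148 100]
 [116 112  86  75 109 161 198 212 201 183 172 175 176 183 184 177 166 155
  156 170 199 215 210 187 146]
 [114 117 106 115 162 206 224 217 197 162 137 131 132 134 133 131 124 120
  121 137 172 193 214 209 190]
 [119 124 137 169 207 226 225 210 175 136 113 105 108 104 106 105 105 103
  103 110 132 160 188 207 212]
 [125 154 185 209 223 224 202 168 131 101  95  98 102 100  96  91  92  88
   86  92  98 118 154 183 198]
 [153 191 215 226 220 197 165 120  84  73  79  95  98  90  80  77  74  76
   89 116 118 100 110 142 174]
 [190 215 2
[... 2125 characters left out ...]
48  48  64  91 125 168 194 200 192 186
  164 144 126 111 105 110 122]
 [210 177 139  93  65  50  50  51  50  46  55  81 114 149 173 185 177 173
  162 154 154 164 176 182 192]
 [171 131  91  49  39  36  45  49  51  46  50  62  84 108 127 147 155 173
  185 197 207 221 227 230 233]
 [124  81  48  29  31  32  43  43  49  50  53  55  76 107 143 180 204 218
  230 233 236 239 240 239 237]
 [ 74  44  29  19  23  34  37  49  50  61  71  96 132 170 208 234 242 244
  244 243 242 244 243 240 238]
 [ 41  28  23  26  32  39  45  55  68  96 129 166 201 229 242 247 248 249
  248 247 247 244 242 238 239]
 [ 36  32  36  35  39  40  55  76 119 163 198 225 238 245 248 249 249 248
  248 248 247 246 242 240 241]]
```

Request:
apply_moves:
  targets:
    - [[0.22, 0.5, -0.26, 2.1, -1], [0.22, 0.97, -0.26, 2.1, -1], [0.22, 0.97, -0.26, 2.1, -1], [0.22, 0.97, -0.26, 2.1, -1], [0.22, 0.97, -0.26, 2.1, -1], [0.22, 0.97, -0.26, 2.1, -1], [0.22, 0.97, -0.26, 2.1, -1]]

```text
clock: 7.27
eef_pos: [0.3545, -0.0807, 0.4951]
tool_rot: [0.115, 0.993, -0.011, 0.021]
ft_force: [1.3, -0.6, -1.0]
grip_width: 0.0255
grasp_force: 61.1
```

Request:
apply_moves:
  targets:
    - [[0.22, 0.97, -0.26, 2.1, -1], [0.22, 0.97, -0.26, 2.1, -1], [0.22, 0.97, -0.26, 2.1, -1], [0.22, 0.97, -0.26, 2.1, -1], [0.22, 0.97, -0.26, 2.1, -1], [0.22, 0.97, -0.26, 2.1, -1], [0.22, 0.97, -0.26, 2.1, -1]]

```text
clock: 7.85
eef_pos: [0.4157, 0.1914, 0.422]
tool_rot: [-0.013, 1.0, -0.009, 0.022]
ft_force: [0.3, -1.0, -1.7]
grip_width: 0.0258
grasp_force: 61.1
```

Request:
apply_moves:
  targets:
    - [[0.22, 0.97, -0.26, 2.1, -1], [0.22, 0.97, -0.26, 2.1, -1], [0.22, 0.97, -0.26, 2.1, -1], [0.22, 0.97, -0.26, 2.1, -1], [0.22, 0.97, -0.26, 2.2, -1], [0.22, 0.5, -0.26, 2.2, -1], [0, 0, 0, 0, -1], [0, 0, 0, 0, -1]]

```text
clock: 8.52
eef_pos: [0.4681, 0.4039, 0.3573]
tool_rot: [-0.124, 0.992, -0.008, 0.021]
ft_force: [0.2, -0.7, -1.5]
grip_width: 0.0254
grasp_force: 61.1
```

Run:
```python
from h import *
imaging.camera("wrist")
p,d,c=grab("wrist"); o=get_obs(); print(o["clock"],o["eef_pos"],o["tool_rot"],abs(o["joint_vel"]).max(),o["ft_force"])
np.savez("pics/w2.npz",p=p,d=d,K=c[0],k=c[1],R=c[2],e=c[3]); cv2.imwrite("pics/w2.png",p)
a=2*np.arctan2(o["tool_rot"][1],o["tool_rot"][0]); print("toolx yaw",np.degrees(a))
L=o["eef_pos"]; ex=-np.array([np.cos(a),np.sin(a),0]); ey=np.array([-ex[1],ex[0],0])
print("feet px",proj(c,[L-[0,0,.12]+sx*.028*ex+sy*.0355*ey for sx in(-1,1) for sy in(-1,1)]).round(0).tolist())
print("hinge px",proj(c,[[.487,.4475,.1115],[.491,.4486,.1415]]).round(0).tolist())
```

```text
8.6167 [0.46858891 0.40243802 0.36079472] [-0.12282362  0.9921329  -0.00662728  0.0232971 ] 0.03731282807665341 [ 0.28512431 -0.3863211  -1.66156212]
toolx yaw 194.11434116558243
feet px [[271.0, 191.0], [373.0, 191.0], [274.0, 264.0], [369.0, 265.0]]
hinge px [[360.0, 215.0], [363.0, 227.0]]
```

Run:
```python
from h import *
o=get_obs(); j=o["joint_pos"]; print(j.round(4), j[1:4].sum()-np.pi/2)
for q in ([.24204104,.96997218,-.01352689,.01967561],o["tool_rot"]):
    m=R.from_quat(q).as_matrix(); print(m.round(4).tolist())
```

```text
[ 0.7269  0.4617  0.6105  1.6888 -0.0374  0.48  ] 1.1902168971190257
[[-0.8821, 0.4701, 0.0316], [0.469, 0.8825, -0.0358], [-0.0447, -0.0167, -0.9989]]
[[-0.9687, -0.2434, 0.0479], [-0.244, 0.9697, -0.0074], [-0.0446, -0.0189, -0.9988]]
```

Request:
apply_moves:
  targets:
    - [[-0.3, -0.3, 0.5, -6.9, -1], [-0.5, -0.4, 0.5, -6.9, -1], [-0.5, -0.4, 0.5, -6.9, -1], [-0.5, -0.4, 0.5, -6.9, -1], [-0.5, -0.4, 0.5, -6.9, -1], [-0.5, -0.4, 0.5, -6.9, -1], [-0.5, -0.4, 0.5, -6.9, -1]]

```text
clock: 9.2
eef_pos: [0.3354, 0.2924, 0.5041]
tool_rot: [0.298, 0.954, -0.014, 0.02]
ft_force: [-0.5, 0.1, -1.6]
grip_width: 0.0249
grasp_force: 61.2
```

Request:
apply_moves:
  targets:
    - [[0, 0, 0, -7, -1], [0, 0, 0, -7, -1], [0, 0, 0, -7, -1], [0, 0, 0, -7, -1], [0, 0, 0, -7, -1], [0, 0, 0, -7, -1]]

```text
clock: 9.7
eef_pos: [0.3365, 0.2933, 0.5032]
tool_rot: [0.62, 0.784, -0.02, 0.013]
ft_force: [0.0, 0.0, -2.2]
grip_width: 0.0251
grasp_force: 61.2
```

Request:
apply_moves:
  targets:
    - [[0, 0, 0, -7, -1], [0, 0, 0, -7, -1], [0, 0, 0, -7, -1], [0, 0, 0, -7, -1], [0, 0, 0, -7, -1], [0, 0, 0, -7, -1], [0, 0, 0, 0, -1], [0, 0, 0, 0, -1]]

```text
clock: 10.37
eef_pos: [0.3367, 0.2937, 0.5029]
tool_rot: [0.857, 0.514, -0.023, 0.004]
ft_force: [-0.2, 0.4, -1.1]
grip_width: 0.0253
grasp_force: 61.2
```

```bash
cat > st.py <<'E'
from h import *
o=get_obs(); m=R.from_quat(o["tool_rot"]).as_matrix(); e=o["eef_pos"]
print(round(o["clock"],2),e.round(4),"yaw",np.degrees(np.arctan2(m[1,0],m[0,0])).round(2),"toolz",m[:,2].round(4),"txz,tyz",m[2,:2].round(4),"j",o["joint_pos"].round(3),"F",o["ft_force"].round(1),"T",o["ft_torque"].round(2))
E
python3 st.py
```

```text
10.37 [0.3367 0.2937 0.5029] yaw 61.93 toolz [-0.0355 -0.0312 -0.9989] txz,tyz [-0.0443 -0.0166] j [ 0.717  0.229  0.656  2.045 -0.     2.779] F [-0.2  0.4 -1.1] T [ 0.08 -0.05  0.02]
```

Request:
apply_moves:
  targets:
    - [[0, 0, 0.5, 0, -1], [0, 0, 0.5, 0, -1], [0, 0, 0.5, 0, -1], [0, 0, 0, 0, -1], [0, 0, 0, 0, -1]]

```text
clock: 10.78
eef_pos: [0.3323, 0.2906, 0.5421]
tool_rot: [0.858, 0.514, -0.014, 0.003]
ft_force: [0.5, -0.1, -2.2]
grip_width: 0.0254
grasp_force: 61.2
```

```bash
python3 st.py
```

```text
10.78 [0.3323 0.2906 0.5421] yaw 61.88 toolz [-0.0212 -0.0186 -0.9996] txz,tyz [-0.0264 -0.0099] j [ 0.719  0.252  0.802  2.149 -0.     2.78 ] F [ 0.5 -0.1 -2.2] T [ 0.06  0.02 -0.  ]
```

Request:
apply_moves:
  targets:
    - [[0, 0, 0.4, 0, -1], [0, 0, 0, 0, -1], [0, 0, 0, 0, -1]]

```text
clock: 11.03
eef_pos: [0.3305, 0.2892, 0.5463]
tool_rot: [0.858, 0.514, -0.009, 0.002]
ft_force: [1.4, 0.8, -2.3]
grip_width: 0.0256
grasp_force: 61.2
```

```bash
python3 st.py
```

```text
11.03 [0.3305 0.2892 0.5463] yaw 61.84 toolz [-0.0138 -0.012  -0.9998] txz,tyz [-0.0171 -0.0065] j [0.719 0.243 0.803 2.149 0.    2.781] F [ 1.4  0.8 -2.3] T [ 0.04 -0.01 -0.03]
```

Request:
apply_moves:
  targets:
    - [[0, 0, 0.4, 0, -1], [0, 0, 0.35, 0, -1], [0, 0, 0, 0, -1], [0, 0, 0, 0, -1]]

```text
clock: 11.37
eef_pos: [0.3269, 0.2861, 0.5558]
tool_rot: [0.858, 0.514, 0.002, -0.0]
ft_force: [-0.1, 1.0, -2.3]
grip_width: 0.0258
grasp_force: 61.2
```

```bash
python3 st.py
```

```text
11.37 [0.3269 0.2861 0.5558] yaw 61.83 toolz [ 0.0036  0.0032 -1.    ] txz,tyz [0.0045 0.0017] j [0.719 0.225 0.809 2.149 0.    2.781] F [-0.1  1.  -2.3] T [0.02 0.05 0.04]
```

Request:
apply_moves:
  targets:
    - [[0, 0, -0.3, 7, -1], [0, 0, -0.5, 7, -1], [0, 0, -0.6, 7, -1], [0, 0, -0.6, 7, -1], [0, 0, -0.6, 7, -1], [0.1, 0.1, -0.6, 7, -1], [0.2, 0.2, -0.6, 7, -1]]

```text
clock: 11.95
eef_pos: [0.3385, 0.2977, 0.4024]
tool_rot: [0.565, 0.825, 0.001, -0.001]
ft_force: [1.0, 1.0, -1.7]
grip_width: 0.0256
grasp_force: 61.2
```

Request:
apply_moves:
  targets:
    - [[0.3, 0.35, -0.2, 7, -1], [0.3, 0.35, -0.2, 7, -1], [0.3, 0.35, -0.2, 7, -1], [0.3, 0.35, -0.2, 7, -1], [0.3, 0.35, 0, 7, -1], [0.3, 0.35, 0, 7, -1], [0.3, 0.35, 0, 7, -1]]

```text
clock: 12.53
eef_pos: [0.4236, 0.3969, 0.3702]
tool_rot: [0.172, 0.985, 0.0, -0.002]
ft_force: [-0.1, 0.3, -1.0]
grip_width: 0.0252
grasp_force: 61.1
```

Request:
apply_moves:
  targets:
    - [[0.3, 0.35, 0, 7, -1], [0.3, 0.35, 0, 7, -1], [0.3, 0.3, 0, 7, -1], [0.3, 0.2, 0, 7, -1], [0, 0, 0, 6, -1], [0, 0, 0, 0, -1], [0, 0, 0, 0, -1]]

```text
clock: 13.12
eef_pos: [0.4712, 0.4444, 0.3701]
tool_rot: [-0.119, 0.993, -0.0, -0.002]
ft_force: [1.0, 0.7, -2.0]
grip_width: 0.0254
grasp_force: 61.1
```

```bash
python3 st.py
python3 - <<'E'
from h import *
imaging.camera("wrist")
p,d,c=grab("wrist"); o=get_obs(); np.savez("pics/w3.npz",p=p,d=d,K=c[0],k=c[1],R=c[2],e=c[3])
g=cv2.cvtColor(p,cv2.COLOR_BGR2GRAY); hp=proj(c,[[.487,.4475,.1115],[.491,.4486,.1415]]); print(hp)
# dark things on the lid: components
m=(g>195).astype(np.uint8); cn=cv2.findContours(cv2.morphologyEx(m,cv2.MORPH_OPEN,np.ones((5,5))),0,1)[0]; cn=max(cn,key=cv2.contourArea)
hull=cv2.convexHull(cn); print("lid bbox",cv2.boundingRect(hull))
f=np.zeros_like(g); cv2.fillPoly(f,[hull],1); f=cv2.erode(f,np.ones((15,15)))
n,l,s,ce=cv2.connectedComponentsWithStats(((g<185)&(f>0)).astype(np.uint8))
for i in range(1,n):
    if s[i,4]>30: print(s[i],ce[i].round(1))
cv2.imwrite("pics/w3.png",p)
E
```

```text
13.12 [0.4712 0.4444 0.3701] yaw -166.33 toolz [-4.4e-03 -8.0e-04 -1.0e+00] txz,tyz [0.0045 0.0002] j [0.755 0.585 0.838 1.828 0.002 0.516] F [ 1.   0.7 -2. ] T [ 0.03  0.03 -0.  ]
[[319.44090808 211.04735125]
 [319.40385737 221.91132316]]
lid bbox (224, 125, 195, 148)
[396 172  15  40 334] [404.3 190.1]
[ 256  190  133   76 2125] [323.3 231.2]
[233 196  15  39 253] [238.9 214.2]
[295 206  54  18 298] [321.5 215.8]
```

Run:
```python
from h import *
z=np.load("pics/w3.npz"); p=z["p"]; c=(z["K"],float(z["k"]),z["R"],z["e"])
g=cv2.cvtColor(p,cv2.COLOR_BGR2GRAY)
print(g[202:240:1,294:352:3])
print("cam",c[3]); 
for uv in ([298,212],[346,212],[322,221]): print(uv,plane(c,[uv],.1115),plane(c,[uv],.1415))
```

```text
[[247 248 248 249 249 249 249 249 249 249 249 249 249 249 248 248 249 221
  233 249]
 [228 221 245 249 249 248 249 249 249 249 249 249 249 249 249 249 248 192
  204 248]
 [202 198 242 249 249 249 249 249 249 249 249 249 249 249 249 249 248 194
  198 248]
 [202 195 238 248 248 249 250 249 249 249 249 249 249 249 250 249 248 190
  201 248]
 [204 184 237 249 249 248 249 249 249 249 249 249 249 249 249 249 247 153
  202 247]
 [210 142 234 249 249 248 249 249 249 249 249 249 249 249 249 248 240 147
  195 248]
 [212 148 199 244 249 249 249 249 248 249 249 249 249 249 249 240 173 170
  185 249]
 [209 165 133 207 249 248 249 249 249 250 249 249 249 249 249 215 114 170
  174 248]
 [206 176 109 151 249 250 249 249 249 249 249 249 249 249 249 188 104 170
  174 248]
 [206 183 105 124 249 249 249 249 249 249 249 249 249 249 249 194 103 168
  174 249]
 [201 177 107 130 249 249 249 249 248 249 250 249 249 249 249 199 103 168
  182 248]
 [202 180 105 128 249 249 249 249 249 248 249 249 249 249 248 198 103 170
  195 248]
 [210 182 104 145 249 249 249 249 249 249 249 249 249 249 249 211 104 166
  194 
[... 1724 characters left out ...]
48 249 249 249 249 248 249 249 249 249 248 248 248 248
  248 245]
 [242 249 248 249 248 249 249 249 248 249 249 248 249 249 249 248 249 249
  248 223]
 [204 248 248 248 248 249 249 248 248 249 248 249 249 249 248 249 248 248
  246 155]
 [138 243 248 249 248 248 249 249 248 248 248 249 248 249 248 249 248 248
  228 136]
 [125 202 248 249 248 249 248 247 246 246 246 246 248 248 248 248 248 246
  157 149]]
cam [0.39337854 0.42718221 0.49673559]
[298, 212] [[0.49371755 0.42448668 0.1115    ]] [[0.4859037  0.42469659 0.1415    ]]
[346, 212] [[0.48105513 0.47658242 0.1115    ]] [[0.47422737 0.4727354  0.1415    ]]
[322, 221] [[0.49751854 0.4529994  0.1115    ]] [[0.48940869 0.4509889  0.1415    ]]
```

Numeric crop shows the loop upright: arms at columns 301 and 342, bar along rows 219–225, parallel to the tool's y to about half a degree, about 20 mm ahead of the hook. I'll descend here.

Request:
apply_moves:
  targets:
    - [[0, 0, -0.7, 0, -1], [0, 0, -0.9, 0, -1], [0, 0, -0.8, 0, -1], [0, 0, -0.5, 0, -1], [0, 0, -0.25, 0, -1], [0, 0, 0, 0, -1], [0, 0, 0, 0, -1]]

```text
clock: 13.8
eef_pos: [0.4711, 0.4444, 0.2462]
tool_rot: [-0.12, 0.993, 0.001, -0.001]
ft_force: [1.5, 0.6, -1.4]
grip_width: 0.0251
grasp_force: 61.2
```

```bash
python3 st.py
```

```text
13.8 [0.4711 0.4444 0.2462] yaw -166.21 toolz [-0.0025  0.001  -1.    ] txz,tyz [0.0022 0.0016] j [0.755 0.549 0.459 1.482 0.002 0.514] F [ 1.5  0.6 -1.4] T [ 0.07 -0.   -0.01]
```

Request:
apply_moves:
  targets:
    - [[0, 0, -0.1, 0, -1], [0, 0, -0.05, 0, -1], [0, 0, -0.05, 0, -1], [0, 0, -0.05, 0, -1], [0, 0, 0, 0, -1], [0, 0, 0, 0, -1]]

```text
clock: 14.3
eef_pos: [0.4716, 0.4448, 0.2363]
tool_rot: [-0.12, 0.993, 0.001, -0.001]
ft_force: [0.2, 1.4, 2.4]
grip_width: 0.0253
grasp_force: 61.7
```

```bash
python3 st.py
```

```text
14.3 [0.4716 0.4448 0.2363] yaw -166.17 toolz [-0.0014  0.002  -1.    ] txz,tyz [0.0009 0.0023] j [0.755 0.551 0.437 1.456 0.002 0.514] F [0.2 1.4 2.4] T [ 0.08 -0.06 -0.  ]
```

Contact is at z 0.236, 6 mm above nominal, because the hob is raised; the depth image agrees. Now I'll press about 13 mm.

Request:
apply_moves:
  targets:
    - [[0, 0, -0.06, 0, -1], [0, 0, -0.06, 0, -1], [0, 0, -0.06, 0, -1], [0, 0, -0.06, 0, -1], [0, 0, -0.06, 0, -1], [0, 0, -0.05, 0, -1], [0, 0, 0, 0, -1], [0, 0, 0, 0, -1]]

```text
clock: 14.97
eef_pos: [0.4714, 0.4446, 0.2214]
tool_rot: [-0.12, 0.993, 0.001, -0.001]
ft_force: [-0.7, 1.7, 4.8]
grip_width: 0.0251
grasp_force: 62.1
```

```bash
python3 st.py
```

```text
14.97 [0.4714 0.4446 0.2214] yaw -166.17 toolz [-0.0025  0.001  -1.    ] txz,tyz [0.0022 0.0016] j [0.755 0.556 0.406 1.422 0.002 0.514] F [-0.7  1.7  4.8] T [ 0.37 -0.24  0.07]
```

Request:
apply_moves:
  targets:
    - [[0.049, 0.012, 0, 0, -1], [0.049, 0.012, 0, 0, -1], [0.049, 0.012, 0, 0, -1], [0, 0, 0, 0, -1]]

```text
clock: 15.3
eef_pos: [0.4766, 0.4451, 0.2209]
tool_rot: [-0.12, 0.993, -0.0, -0.002]
ft_force: [-1.9, -0.0, 4.9]
grip_width: 0.0256
grasp_force: 62.0
```

Request:
apply_moves:
  targets:
    - [[0.049, 0.012, 0, 0, -1], [0.024, 0.006, 0, 0, -1], [0, 0, 0, 0, -1]]

```text
clock: 15.55
eef_pos: [0.4794, 0.4457, 0.2209]
tool_rot: [-0.12, 0.993, -0.0, -0.003]
ft_force: [-1.4, 0.2, 5.1]
grip_width: 0.0253
grasp_force: 62.1
```

```bash
python3 st.py
```

```text
15.55 [0.4794 0.4457 0.2209] yaw -166.2 toolz [-0.005  -0.0013 -1.    ] txz,tyz [ 0.0052 -0.0001] j [0.748 0.573 0.434 1.436 0.002 0.507] F [-1.4  0.2  5.1] T [-0.14  0.27  0.04]
```

Request:
apply_moves:
  targets:
    - [[0.049, 0.014, 0, 0, -1], [0.049, 0.014, 0, 0, -1], [0, 0, 0, 0, -1]]

```text
clock: 15.8
eef_pos: [0.4834, 0.4469, 0.2209]
tool_rot: [-0.12, 0.993, -0.0, -0.002]
ft_force: [-1.0, 0.3, 4.9]
grip_width: 0.0251
grasp_force: 62.0
```

Request:
apply_moves:
  targets:
    - [[0.037, 0.009, 0, 0, -1], [0, 0, 0, 0, -1]]

```text
clock: 15.97
eef_pos: [0.4848, 0.4472, 0.2209]
tool_rot: [-0.12, 0.993, -0.0, -0.003]
ft_force: [-1.2, -0.1, 5.1]
grip_width: 0.0256
grasp_force: 62.1
```

```bash
python3 st.py
python3 - <<'E'
from h import *
p,d,c=grab("wrist"); cv2.imwrite("pics/w4.png",p); o=get_obs()
np.savez("pics/w4.npz",p=p,d=d,K=c[0],k=c[1],R=c[2],e=c[3])
g=cv2.cvtColor(p,cv2.COLOR_BGR2GRAY)
q=proj(c,[[.489,.450,.1475],o["eef_pos"]-[0,0,.1]]).round(0).astype(int); print(q)
x,y=q[0]; print(g[y-26:y+22:2,x-45:x+46:5])
E
```

```text
15.97 [0.4848 0.4472 0.2209] yaw -166.19 toolz [-0.005  -0.0013 -1.    ] txz,tyz [ 0.0051 -0.0001] j [0.744 0.585 0.453 1.444 0.002 0.503] F [-1.2 -0.1  5.1] T [-0.21  0.29 -0.02]
[[322 267]
 [319 245]]
[[135 110 135 172 244 243 243 244 243  97 243 243 242 243 243 106  97 112
  149]
 [163 116  93  92 243 242 243 243 243  88 242 243 242 241 242  97  88 129
  173]
 [181 142  93  91 243 243 243 242 244  85 242 242 242 243 242  93 101 158
  180]
 [181 167 123  93 243 243 243 243 243  91 241 243 243 243 242  94 135 171
  183]
 [177 182 148  98 243 244 242 243 240 105 242 243 243 242 243 111 161 179
  169]
 [194 181 173 127 206 243 242 240 139  98 141 239 242 243 180 139 182 176
  222]
 [238 176 185 156 108 241 241 122  82  83  82 130 241 238 119 164 182 172
  240]
 [243 225 182 177 138 168 157  82  95  94  92  84 154 152 150 179 178 231
  242]
 [243 238 162 178 161 116  83  86  93  94  94  83  82 124 173 178 144 231
  241]
 [243 222 100 178 179 138  79 145 161 161 160 137  78 149 180 170  95 230
  242]
 [243 218 105 152 181 104 139 166 166 170 170 164 134  96 178 136 112 232
  241]
 [242 
[... 347 characters left out ...]
 178 177 180 179 177 180 173 165 112 239 240
  239]
 [199 242 242 160 174 178 156 148 146 148 146 145 161 175 164 147 240 240
  205]
 [ 61 242 240 161 167 107  57  53  53  52  48  54  53 105 167 155 239 240
   58]
 [ 49 241 238 169 174  52  49  44  51  46  47  50  49  49 170 163 233 239
   51]
 [ 49 240 214 172 119  49  51  47  51  49  51  46  48  45 143 166 223 239
   45]
 [ 52 240 189 171  73  53  47  49  48  46  47  43  49  49  74 168 192 239
   46]
 [ 49 241 164 170  50  45  43  46  48  44  47  45  39  41  49 166 156 239
   52]
 [ 67 241 163 171  48  49  47  46  45  48  46  47  44  44  45 168 152 238
   95]
 [153 236 161 167  46  47  44  47  47  46  44  44  40  41  48 163 151 235
  199]]
```

Run:
```python
from h import *
z=np.load("pics/w4.npz"); p=z["p"]; c=(z["K"],float(z["k"]),z["R"],z["e"])
g=cv2.cvtColor(p,cv2.COLOR_BGR2GRAY)
print(g[206:256:2,276:370:4])
o=get_obs(); T=o["eef_pos"]; ex=np.array([.9713,.238,0])
for n,v in dict(seat=(0,.0855),shankbot=(-.006,.0875),liptip=(.006,.082),lipb=(.008,.0875),shank65=(-.006,.065)).items(): print(n,proj(c,T+v[0]*ex-[0,0,v[1]-.002]).round(1))
```

```text
[[170 243 244 244 243 244 244 243 244 244 244 243 244 243 244 243 244 243
  244 244 244 243 242 178]
 [238 243 244 243 243 244 243 243 244 243 244 244 244 244 243 243 244 243
  244 243 243 243 244 241]
 [243 244 243 243 244 243 243 244 243 243 244 244 244 244 244 243 243 244
  243 244 243 243 243 243]
 [243 243 244 243 243 243 244 243 243 243 244 243 243 243 244 245 244 244
  244 243 244 243 243 243]
 [243 243 243 243 243 243 244 243 243 243 243 243 244 244 244 244 243 243
  243 243 243 242 243 243]
 [243 243 243 243 244 243 243 244 242 243 244 242 244 244 243 244 243 243
  243 244 244 243 243 243]
 [244 243 244 243 243 243 244 243 243 243 243 244 243 244 243 243 243 243
  244 242 244 243 243 242]
 [243 244 243 244 244 243 244 243 243 243 244 244 243 244 243 243 243 243
  244 243 243 243 243 243]
 [244 243 244 244 243 243 244 243 243 244 243 243 244 244 244 244 243 243
  243 243 243 244 243 243]
 [243 243 243 242 243 243 244 242 244 243 243 244 243 244 243 243 243 243
  243 243 244 243 243 243]
 [243 244 244 244 242 243 244 242 244 244 243 243 243 243 243 243 243 244
  244 243 244 24
[... 839 characters left out ...]
0 243 243 243 244 242 243 102 102 242 243 242 242 242
  242  95  88 124 159 180]
 [183 172 136  96  89 244 244 243 242 243 243 104  99 243 243 242 242 242
  242  93 107 149 179 181]
 [180 183 164 129  94 243 243 244 243 243 243  95  89 242 243 243 242 242
  242  99 140 172 179 173]
 [189 181 179 153 113 227 243 242 243 242 223 109 106 225 242 242 242 240
  218 129 165 181 177 185]
 [239 172 184 175 139 111 240 244 243 199  94  86  83  88 209 242 242 237
  118 153 180 180 169 240]
 [243 231 176 183 167 132 138 242 198  90  84  84  86  84  87 196 241 120
  143 176 181 169 237 242]]
seat [[318.8 253.4]]
shankbot [[318.8 243.4]]
liptip [[318.8 264.3]]
lipb [[318.9 263.9]]
shank65 [[318.5 256.3]]
```

Request:
apply_moves:
  targets:
    - [[0.049, 0.012, 0, 0, -1], [0, 0, 0, 0, -1]]

```text
clock: 16.18
eef_pos: [0.4868, 0.4477, 0.2209]
tool_rot: [-0.12, 0.993, -0.0, -0.002]
ft_force: [-0.8, 0.1, 5.4]
grip_width: 0.0252
grasp_force: 62.0
```

Request:
apply_moves:
  targets:
    - [[0.036, 0.009, 0, 0, -1], [0, 0, 0, 0, -1]]

```text
clock: 16.35
eef_pos: [0.4882, 0.4481, 0.2209]
tool_rot: [-0.12, 0.993, -0.0, -0.003]
ft_force: [-2.6, 0.2, 5.4]
grip_width: 0.0256
grasp_force: 62.1
```

Request:
apply_moves:
  targets:
    - [[0.024, 0.006, 0, 0, -1], [0, 0, 0, 0, -1]]

```text
clock: 16.52
eef_pos: [0.4891, 0.4483, 0.2209]
tool_rot: [-0.12, 0.993, -0.0, -0.003]
ft_force: [-1.4, -0.5, 4.7]
grip_width: 0.0251
grasp_force: 62.0
```

```bash
python3 st.py
```

```text
16.52 [0.4891 0.4483 0.2209] yaw -166.19 toolz [-0.005  -0.0013 -1.    ] txz,tyz [ 0.0052 -0.0001] j [0.741 0.594 0.469 1.45  0.002 0.5  ] F [-1.4 -0.5  4.7] T [-0.12  0.34  0.  ]
```

Request:
apply_moves:
  targets:
    - [[0.024, 0.006, 0, 0, -1], [0, 0, 0, 0, -1]]

```text
clock: 16.68
eef_pos: [0.4901, 0.4486, 0.2209]
tool_rot: [-0.12, 0.993, -0.0, -0.003]
ft_force: [-2.0, -0.2, 5.7]
grip_width: 0.0248
grasp_force: 62.1
```

Request:
apply_moves:
  targets:
    - [[0.024, 0.006, 0, 0, -1], [0, 0, 0, 0, -1]]

```text
clock: 16.85
eef_pos: [0.4909, 0.4487, 0.2209]
tool_rot: [-0.12, 0.993, -0.0, -0.003]
ft_force: [-2.0, -0.5, 6.0]
grip_width: 0.0255
grasp_force: 62.0
```

```bash
python3 st.py
python3 - <<'E'
from h import *
p,d,c=grab("wrist"); cv2.imwrite("pics/w5.png",p); o=get_obs(); print(o["ft_force"],o["ft_torque"])
g=cv2.cvtColor(p,cv2.COLOR_BGR2GRAY); g0=cv2.cvtColor(cv2.imread("pics/w4.png"),cv2.COLOR_BGR2GRAY)
for a in (g0,g): print([ (int(x),np.where(a[195:262,x]<200)[0][:1]+195) for x in (282,292,322,352,362)])
E
```

```text
16.85 [0.4909 0.4487 0.2209] yaw -166.19 toolz [-0.0052 -0.0014 -1.    ] txz,tyz [ 0.0054 -0.0001] j [0.739 0.597 0.475 1.454 0.003 0.498] F [-2.  -0.5  6. ] T [-0.24  0.37  0.05]
[-2.09799468 -1.05675     5.40892965] [-0.14833377  0.38209959 -0.0103682 ]
[(282, array([232])), (292, array([241])), (322, array([240])), (352, array([240])), (362, array([231]))]
[(282, array([223])), (292, array([232])), (322, array([240])), (352, array([231])), (362, array([222]))]
```

Request:
apply_moves:
  targets:
    - [[0.024, 0.006, 0, 0, -1], [0, 0, 0, 0, -1], [0, 0, 0, 0, -1]]

```text
clock: 17.15
eef_pos: [0.4913, 0.4489, 0.2209]
tool_rot: [-0.12, 0.993, -0.0, -0.003]
ft_force: [-3.2, -0.8, 5.6]
grip_width: 0.0254
grasp_force: 62.1
```

```bash
python3 st.py
```

```text
17.15 [0.4913 0.4489 0.2209] yaw -166.18 toolz [-0.0063 -0.0017 -1.    ] txz,tyz [ 0.0066 -0.0001] j [0.739 0.599 0.478 1.456 0.003 0.498] F [-3.2 -0.8  5.6] T [-0.39  0.74 -0.02]
```

Request:
apply_moves:
  targets:
    - [[0.024, 0.006, 0, 0, -1], [0, 0, 0, 0, -1], [0, 0, 0, 0, -1]]

```text
clock: 17.4
eef_pos: [0.4916, 0.449, 0.2209]
tool_rot: [-0.12, 0.993, -0.001, -0.004]
ft_force: [-4.8, -1.3, 7.3]
grip_width: 0.0254
grasp_force: 62.2
```

```bash
python3 st.py
```

```text
17.4 [0.4916 0.449  0.2209] yaw -166.17 toolz [-0.0077 -0.0021 -1.    ] txz,tyz [ 0.008  -0.0002] j [0.738 0.601 0.481 1.458 0.004 0.497] F [-4.8 -1.3  7.3] T [-0.36  1.13 -0.07]
```

Request:
apply_moves:
  targets:
    - [[-0.036, -0.009, 0, 0, -1], [-0.024, -0.006, 0, 0, -1], [0, 0, 0, 0, -1], [0, 0, 0, 0, -1]]

```text
clock: 17.73
eef_pos: [0.4908, 0.4487, 0.2212]
tool_rot: [-0.12, 0.993, -0.0, -0.002]
ft_force: [-2.0, -1.1, 5.3]
grip_width: 0.0254
grasp_force: 62.1
```

```bash
python3 st.py
```

```text
17.73 [0.4908 0.4487 0.2212] yaw -166.19 toolz [-0.0039 -0.001  -1.    ] txz,tyz [ 0.0041 -0.    ] j [0.74  0.596 0.474 1.452 0.002 0.499] F [-2.  -1.1  5.3] T [-0.11  0.1  -0.  ]
```

Request:
apply_moves:
  targets:
    - [[0, 0, 0.05, 0, -1], [0, 0, 0.05, 0, -1], [0, 0, 0.05, 0, -1], [0, 0, 0, 0, -1], [0, 0, 0, 0, -1]]

```text
clock: 18.15
eef_pos: [0.491, 0.4489, 0.227]
tool_rot: [-0.12, 0.993, -0.0, -0.002]
ft_force: [-0.2, -0.6, 4.7]
grip_width: 0.0254
grasp_force: 62.0
```

```bash
python3 st.py
```

```text
18.15 [0.491  0.4489 0.227 ] yaw -166.19 toolz [-3.7e-03 -7.0e-04 -1.0e+00] txz,tyz [0.0038 0.0002] j [0.74  0.595 0.487 1.466 0.002 0.499] F [-0.2 -0.6  4.7] T [-0.5   0.21 -0.05]
```

Request:
apply_moves:
  targets:
    - [[0, 0, 0.05, 0, -1], [0, 0, 0, 0, -1], [0, 0, 0, 0, -1]]

```text
clock: 18.4
eef_pos: [0.4911, 0.4491, 0.229]
tool_rot: [-0.12, 0.993, -0.0, -0.002]
ft_force: [-0.6, -2.3, 4.4]
grip_width: 0.0254
grasp_force: 61.9
```

Request:
apply_moves:
  targets:
    - [[0, 0, 0.05, 0, -1], [0, 0, 0, 0, -1], [0, 0, 0, 0, -1]]

```text
clock: 18.65
eef_pos: [0.4911, 0.4492, 0.2312]
tool_rot: [-0.12, 0.993, 0.0, -0.002]
ft_force: [-1.3, -2.3, 3.7]
grip_width: 0.0252
grasp_force: 61.9
```

Request:
apply_moves:
  targets:
    - [[0, 0, 0.05, 0, -1], [0, 0, 0, 0, -1], [0, 0, 0, 0, -1]]

```text
clock: 18.9
eef_pos: [0.491, 0.4494, 0.2321]
tool_rot: [-0.12, 0.993, 0.0, -0.002]
ft_force: [-0.5, -1.3, -0.5]
grip_width: 0.0253
grasp_force: 61.2
```

```bash
python3 st.py
```

```text
18.9 [0.491  0.4494 0.2321] yaw -166.17 toolz [-4.2e-03 -4.0e-04 -1.0e+00] txz,tyz [0.0042 0.0006] j [0.74  0.595 0.5   1.479 0.003 0.499] F [-0.5 -1.3 -0.5] T [-0.25 -0.04  0.01]
```

The force drops sharply at z 0.232, so the bar is seated and clamped. Lifting gently.

Request:
apply_moves:
  targets:
    - [[0, 0, 0.05, 0, -1], [0, 0, 0.05, 0, -1], [0, 0, 0.1, 0, -1], [0, 0, 0.1, 0, -1], [0, 0, 0.1, 0, -1], [0, 0, 0, 0, -1], [0, 0, 0, 0, -1]]

```text
clock: 19.48
eef_pos: [0.4914, 0.4497, 0.2498]
tool_rot: [-0.12, 0.993, 0.001, -0.001]
ft_force: [-0.1, -0.6, -4.7]
grip_width: 0.0253
grasp_force: 60.9
```

```bash
python3 st.py
python3 - <<'E'
from h import *
p,d,c=grab("wrist"); cv2.imwrite("pics/w6.png",p)
g=cv2.cvtColor(p,cv2.COLOR_BGR2GRAY); g0=cv2.cvtColor(cv2.imread("pics/w5.png"),cv2.COLOR_BGR2GRAY)
for a in (g0,g): print([ (int(x),np.where(a[195:262,x]<200)[0][:1]+195) for x in (282,292,322,352,362)])
E
```

```text
19.48 [0.4914 0.4497 0.2498] yaw -166.17 toolz [-0.0022  0.0013 -1.    ] txz,tyz [0.0019 0.0018] j [0.74  0.592 0.539 1.519 0.002 0.499] F [-0.1 -0.6 -4.7] T [-0.05 -0.09  0.05]
[(282, array([223])), (292, array([232])), (322, array([240])), (352, array([231])), (362, array([222]))]
[(282, array([218])), (292, array([227])), (322, array([240])), (352, array([225])), (362, array([217]))]
```

Request:
apply_moves:
  targets:
    - [[0, 0, 0.2, 0, -1], [0, 0, 0.35, 0, -1], [0, 0, 0.45, 0, -1], [0, 0, 0.45, 0, -1], [0, -0.1, 0.3, 0, -1], [0.03, -0.25, 0.15, 0, -1], [0.03, -0.4, 0, 0, -1], [0.03, -0.5, 0, 0, -1]]

```text
clock: 20.2
eef_pos: [0.4948, 0.3994, 0.3253]
tool_rot: [-0.121, 0.993, 0.001, -0.001]
ft_force: [0.4, -0.2, -4.0]
grip_width: 0.0251
grasp_force: 60.9
```

Request:
apply_moves:
  targets:
    - [[0.03, -0.6, 0, 0, -1], [0.03, -0.7, 0, 0, -1], [0.03, -0.7, 0, 0, -1], [0.03, -0.7, 0, 0, -1], [0.03, -0.7, 0, 0, -1], [0.03, -0.7, 0, 0, -1], [0, -0.7, 0, 0, -1], [0, -0.7, 0, 0, -1]]

```text
clock: 20.87
eef_pos: [0.5013, 0.1773, 0.3251]
tool_rot: [-0.12, 0.993, 0.0, -0.002]
ft_force: [0.3, -0.2, -4.3]
grip_width: 0.0253
grasp_force: 60.9
```

Request:
apply_moves:
  targets:
    - [[0, -0.7, 0, 0, -1], [0, -0.6, 0, 0, -1], [0, -0.55, 0, 0, -1], [0, -0.45, 0, 0, -1], [0, -0.3, 0, 0, -1], [0, -0.13, 0, 0, -1], [0, 0, 0, 0, -1], [0, 0, 0, 0, -1]]

```text
clock: 21.53
eef_pos: [0.5019, 0.0705, 0.3251]
tool_rot: [-0.12, 0.993, 0.001, -0.002]
ft_force: [0.3, -0.6, -4.5]
grip_width: 0.0255
grasp_force: 60.8
```

```bash
python3 st.py
cat > fit.py <<'E'
from h import *
import sys
o=get_obs(); T=o["eef_pos"]; p,d,c=grab("top"); hsv=cv2.cvtColor(p,cv2.COLOR_BGR2HSV); cv2.imwrite("pics/t.png",p)
ze=T[2]-.131+.0015   # lid's widest edge
m=((hsv[...,1]<60)&(hsv[...,2]>170)).astype(np.uint8)
q=proj(c,[[T[0]-.006,T[1]-.002,ze]])[0]; ex=np.zeros_like(m); cv2.circle(ex,tuple(q.astype(int)),60,1,-1); m&=ex
pts=[]
for a in np.radians(np.arange(0,360,2)):
    r=np.arange(24,50,.25); uu=(q[0]+r*np.cos(a)); vv=(q[1]+r*np.sin(a))
    g=cv2.remap(p.astype(np.float32).mean(2),uu[None].astype(np.float32),vv[None].astype(np.float32),1)[0]
    i=np.where((g[:-1]>=150)&(g[1:]<150))[0]
    if len(i): pts.append((uu[i[0]],vv[i[0]]))
W=plane(c,pts,ze)[:,:2]; k=np.ones(len(W),bool)
for _ in range(15):
    A=np.c_[2*W[k],np.ones(k.sum())]; s=np.linalg.lstsq(A,(W[k]**2).sum(1),rcond=None)[0]; r=np.sqrt(s[2]+s[0]**2+s[1]**2)
    e=abs(np.hypot(*(W-s[:2]).T)-r); k=e<max(.002,np.median(e)*1.5)
print("lid centre",s[:2],"r",r,k.sum(),len(k),"rel TCP",s[:2]-T[:2])
E
python3 fit.py
```

```text
21.53 [0.5019 0.0705 0.3251] yaw -166.18 toolz [-0.0032  0.0011 -1.    ] txz,tyz [0.0028 0.0018] j [ 0.139  0.239  0.2    1.535  0.002 -0.102] F [ 0.3 -0.6 -4.5] T [ 0.06  0.01 -0.  ]
lid centre [0.47841846 0.08560979] r 0.11356381181458151 58 92 rel TCP [-0.02347954  0.01509447]
```

```bash
cat > fit2.py <<'E'
from h import *
from scipy.optimize import least_squares
def lid(name,dx=0.131):
    T=get_obs()["eef_pos"]; p,d,c=grab(name); ze=T[2]-dx+.0015; hsv=cv2.cvtColor(p,cv2.COLOR_BGR2HSV); cv2.imwrite(f"pics/f_{name}.png",p)
    m=((hsv[...,1]<45)&(hsv[...,2]>165)).astype(np.float32); C=np.array([T[0]-.006,T[1]-.002]); W=[]
    for a in np.radians(np.arange(0,360,2)):
        r=np.arange(.070,.112,.0005); P=np.c_[C[0]+r*np.cos(a),C[1]+r*np.sin(a),np.full(len(r),ze)]; uv=proj(c,P).astype(np.float32)
        g=cv2.remap(m,uv[None,:,0],uv[None,:,1],1)[0]; ok=(uv>2).all()&(uv[:,0]<637).all()&(uv[:,1]<477).all()
        if ok and g[:16].mean()>.9 and g[-8:].mean()<.1: W.append(np.r_[P[np.where(g>.5)[0][-1],:2],a])
    W=np.array(W); s=least_squares(lambda s:np.hypot(W[:,0]-s[0],W[:,1]-s[1])-.091,C,loss="soft_l1",f_scale=.0008)
    f=least_squares(lambda s:np.hypot(W[:,0]-s[0],W[:,1]-s[1])-s[2],np.r_[C,.091],loss="soft_l1",f_scale=.0008)
    print(name,len(W),"angles",np.degrees(W[:,2]).round()[[0,len(W)//4,len(W)//2,-1]],"c",s.x.round(4),"rel",(s.x-T[:2]).round(4),"med",np.median(abs(s.fun)).round(4),"free",f.x.round(4))
if __name__=="__main__": lid("top"); lid("wrist"); lid("scene")
E
python3 fit2.py
```

```text
top 60 angles [200. 236. 266. 350.] c [0.4953 0.0693] rel [-0.0066 -0.0016] med 0.0006 free [0.4953 0.0698 0.0914]
wrist 140 angles [ 58. 128. 198. 336.] c [0.4961 0.0714] rel [-0.0058  0.0003] med 0.0003 free [0.4964 0.0715 0.0914]
scene 152 angles [  0. 132. 208. 358.] c [0.4989 0.0725] rel [-0.0031  0.0013] med 0.0014 free [0.4993 0.0742 0.093 ]
```

Run:
```python
from h import *
for n,box in (("scene",(225,225,340,290)),("top",(255,245,330,310))):
    K=imaging.get_calibration(n); c=(K["camera_matrix"],K["k1"],R.from_quat(K["rotation"]).as_matrix(),K["eye"])
    h=cv2.cvtColor(cv2.imread(f"pics/{n}0.png"),cv2.COLOR_BGR2HSV); m=((h[...,0]>5)&(h[...,0]<28)&(h[...,1]>70)&(h[...,2]>110)).astype(np.uint8)
    b=np.zeros_like(m); b[box[1]:box[3],box[0]:box[2]]=1; m&=b
    cn=max(cv2.findContours(m,0,1)[0],key=cv2.contourArea); W=plane(c,cn.reshape(-1,2),.009)[:,:2]
    s=np.linalg.lstsq(np.c_[2*W,np.ones(len(W))],(W**2).sum(1),rcond=None)[0]; print(n,s[:2],np.sqrt(s[2]+s[:2]@s[:2]))
```

```text
scene [0.49925548 0.05976132] 0.09192846439066413
top [0.49701111 0.05901987] 0.08881876300505291
```

Request:
apply_moves:
  targets:
    - [[0.02, -0.14, 0, 0, -1], [0, -0.15, -0.2, 0, -1], [0, 0, -0.5, 0, -1], [0, 0, -0.75, 0, -1], [0, 0, -0.8, 0, -1], [0, 0, -0.75, 0, -1], [0, 0, -0.5, 0, -1], [0, 0, -0.3, 0, -1]]

```text
clock: 22.4
eef_pos: [0.5004, 0.0579, 0.1693]
tool_rot: [-0.12, 0.993, 0.0, -0.005]
ft_force: [-0.7, -0.4, -3.5]
grip_width: 0.0254
grasp_force: 60.7
```

Request:
apply_moves:
  targets:
    - [[0, 0, -0.1, 0, -1], [0, 0, 0, 0, -1], [0, 0, 0, 0, -1]]

```text
clock: 22.65
eef_pos: [0.5032, 0.0585, 0.1695]
tool_rot: [-0.12, 0.993, 0.0, -0.001]
ft_force: [-0.2, 0.7, -3.5]
grip_width: 0.0257
grasp_force: 60.7
```

```bash
python3 st.py; python3 fit2.py
```

```text
22.65 [0.5032 0.0585 0.1695] yaw -166.18 toolz [-2.5e-03  4.0e-04 -1.0e+00] txz,tyz [0.0023 0.0009] j [ 1.150e-01  3.040e-01 -1.210e-01  1.149e+00  1.000e-03 -1.260e-01] F [-0.2  0.7 -3.5] T [ 0.03 -0.04 -0.01]
top 57 angles [204. 236. 264. 352.] c [0.4969 0.0564] rel [-0.0062 -0.002 ] med 0.0005 free [0.4969 0.0572 0.0916]
wrist 140 angles [ 58. 128. 198. 336.] c [0.4982 0.0588] rel [-0.0055  0.0003] med 0.0003 free [0.4985 0.0589 0.0914]
scene 172 angles [  0. 102. 188. 358.] c [0.5011 0.0612] rel [-0.0027  0.0026] med 0.001 free [0.5013 0.0616 0.092 ]
```

Request:
apply_moves:
  targets:
    - [[0, 0, -0.1, 0, -1], [0, 0, -0.1, 0, -1], [0, 0, -0.1, 0, -1], [0, 0, -0.1, 0, -1], [0, 0, -0.05, 0, -1], [0, 0, 0, 0, -1], [0, 0, 0, 0, -1]]

```text
clock: 23.38
eef_pos: [0.5026, 0.0586, 0.1508]
tool_rot: [-0.12, 0.993, 0.0, -0.002]
ft_force: [0.3, 0.5, -4.2]
grip_width: 0.0255
grasp_force: 60.8
```

Request:
apply_moves:
  targets:
    - [[0, 0, -0.03, 0, -1], [0, 0, 0, 0, -1], [0, 0, 0, 0, -1]]

```text
clock: 23.63
eef_pos: [0.5029, 0.0586, 0.15]
tool_rot: [-0.12, 0.993, 0.0, -0.001]
ft_force: [-0.4, -0.6, -3.9]
grip_width: 0.0254
grasp_force: 60.8
```

Request:
apply_moves:
  targets:
    - [[0, 0, -0.03, 0, -1], [0, 0, 0, 0, -1], [0, 0, 0, 0, -1]]

```text
clock: 23.88
eef_pos: [0.5029, 0.0586, 0.1491]
tool_rot: [-0.12, 0.993, 0.0, -0.001]
ft_force: [-0.5, 0.1, -2.2]
grip_width: 0.0253
grasp_force: 61.1
```

Request:
apply_moves:
  targets:
    - [[0, 0, -0.03, 0, -1], [0, 0, 0, 0, -1], [0, 0, 0, 0, -1]]

```text
clock: 24.13
eef_pos: [0.503, 0.0587, 0.1482]
tool_rot: [-0.12, 0.993, 0.0, -0.001]
ft_force: [-2.4, 1.1, 2.0]
grip_width: 0.025
grasp_force: 61.8
```

```bash
python3 st.py
```

```text
24.13 [0.503  0.0587 0.1482] yaw -166.17 toolz [-2.2e-03  5.0e-04 -1.0e+00] txz,tyz [0.002 0.001] j [ 1.160e-01  3.210e-01 -1.560e-01  1.096e+00  1.000e-03 -1.260e-01] F [-2.4  1.1  2. ] T [0.03 0.36 0.01]
```

Request:
apply_moves:
  targets:
    - [[0, 0, 0.02, 0, -1], [0, 0, 0, 0, -1], [0, 0, 0, 0, -0.3], [0, 0, 0, 0, -0.1], [0, 0, 0, 0, 0.1], [0, 0, 0, 0, 0.3], [0, 0, 0, 0, 0.3], [0, 0, 0, 0, 0.3]]

```text
clock: 24.8
eef_pos: [0.5028, 0.0586, 0.1483]
tool_rot: [-0.12, 0.993, 0.0, -0.002]
ft_force: [-0.3, 0.3, -0.1]
grip_width: 0.0556
grasp_force: 0.0
```

```bash
python3 st.py
```

```text
24.8 [0.5028 0.0586 0.1483] yaw -166.18 toolz [-3.2e-03  3.0e-04 -1.0e+00] txz,tyz [0.003  0.0011] j [ 1.160e-01  3.220e-01 -1.550e-01  1.097e+00  1.000e-03 -1.260e-01] F [-0.3  0.3 -0.1] T [-0.    0.04 -0.03]
```

Released with no residual force. I'll rise straight up, back away, and check.

Request:
apply_moves:
  targets:
    - [[0, 0, 0.2, 0, 0.3], [0, 0, 0.4, 0, 0.3], [0, 0, 0.7, 0, 0.3], [0, 0, 0.9, 0, 0.3], [0, 0, 0.9, 0, 0.3], [0, 0, 0.9, 0, 0.3], [-0.3, 0, 0.5, 0, 0.3], [-0.5, 0, 0.2, 0, 0.3]]

```text
clock: 25.47
eef_pos: [0.473, 0.0588, 0.3407]
tool_rot: [-0.12, 0.993, 0.0, 0.002]
ft_force: [-0.4, 0.7, -0.2]
grip_width: 0.0553
grasp_force: 0.0
```

Request:
apply_moves:
  targets:
    - [[-0.8, 0, 0, 0, 0.3], [-0.8, 0, 0, 0, 0.3], [-0.6, 0, 0, 0, 0.3], [-0.3, 0, 0, 0, 0.3], [0, 0, 0, 0, 0.3], [0, 0, 0, 0, 0.3], [0, 0, 0, 0, 0.3]]

```text
clock: 26.05
eef_pos: [0.3719, 0.0587, 0.3366]
tool_rot: [-0.12, 0.993, 0.0, -0.001]
ft_force: [0.1, -0.4, -1.0]
grip_width: 0.0552
grasp_force: 0.0
```

```bash
python3 st.py
python3 - <<'E'
from h import *
from scipy.optimize import least_squares
for n in ("top","scene"):
    p,d,c=grab(n); cv2.imwrite(f"pics/end_{n}.png",p); hsv=cv2.cvtColor(p,cv2.COLOR_BGR2HSV); m=((hsv[...,1]<45)&(hsv[...,2]>165)).astype(np.float32)
    C=np.array([.497,.0585]); W=[]
    for a in np.radians(np.arange(0,360,3)):
        r=np.arange(.07,.112,.0005); P=np.c_[C[0]+r*np.cos(a),C[1]+r*np.sin(a),np.full(len(r),.0195)]; uv=proj(c,P).astype(np.float32)
        g=cv2.remap(m,uv[None,:,0],uv[None,:,1],1)[0]
        if g[:16].mean()>.9 and g[-8:].mean()<.1: W.append(P[np.where(g>.5)[0][-1],:2])
    W=np.array(W); f=least_squares(lambda s:np.hypot(W[:,0]-s[0],W[:,1]-s[1])-s[2],np.r_[C,.091],loss="soft_l1",f_scale=.0008); print(n,len(W),f.x.round(4))
    # handle: brown
    h=((hsv[...,2]<110)&(hsv[...,1]>90)&(hsv[...,0]<15)).astype(np.uint8); q=proj(c,[[.503,.0587,.15],[.503,.0587,.18]]).round(); print("handle centre & cap px expected",q.tolist()); x,y=q[0].astype(int)
    v,u=np.where(h[y-25:y+25,x-25:x+25]); print("brown",len(u),u.mean()+x-25,v.mean()+y-25)
    vv,uu=np.mgrid[y-20:y+20,x-20:x+20]; P=cloud(c,d,np.c_[uu.ravel(),vv.ravel()]); P=P[(P[:,2]>.165)&(P[:,2]<.20)&(abs(P[:,0]-.5)<.05)]; print("cap",len(P),P.mean(0).round(4))
# casserole & others unchanged vs start (top)
a=cv2.imread("pics/top0.png").astype(int); b=cv2.imread("pics/end_top.png").astype(int); D=(abs(a-b).max(2)>50).astype(np.uint8)
n,l,s,ce=cv2.connectedComponentsWithStats(cv2.morphologyEx(D,cv2.MORPH_OPEN,np.ones((3,3)))); print([r.tolist() for r in s[1:] if r[4]>15])
E
```

```text
26.05 [0.3719 0.0587 0.3366] yaw -166.18 toolz [-1.8e-03  5.0e-04 -1.0e+00] txz,tyz [0.0016 0.0009] j [ 1.560e-01 -2.900e-02 -7.300e-02  1.528e+00  1.000e-03 -8.500e-02] F [ 0.1 -0.4 -1. ] T [-0.02 -0.02 -0.04]
top 89 [0.4964 0.0568 0.0909]
handle centre & cap px expected [[289.0, 270.0], [289.0, 269.0]]
brown 0 nan nan
cap 83 [0.5018 0.0587 0.177 ]
scene 114 [0.5002 0.0611 0.0922]
handle centre & cap px expected [[289.0, 217.0], [288.0, 208.0]]
brown 149 290.1140939597315 217.8255033557047
cap 99 [0.5003 0.0532 0.1759]
[[227, 249, 97, 231, 9641], [133, 250, 44, 59, 840], [429, 289, 9, 10, 73], [421, 293, 4, 8, 30], [297, 305, 13, 7, 62], [91, 376, 60, 38, 1033], [34, 385, 16, 11, 110], [52, 387, 18, 13, 168], [82, 387, 10, 6, 38], [8, 390, 180, 90, 6878], [304, 392, 9, 18, 92], [90, 402, 10, 14, 118], [309, 411, 8, 12, 75], [289, 424, 26, 34, 344], [127, 431, 19, 9, 97], [316, 438, 8, 11, 53], [289, 452, 33, 28, 752], [342, 473, 6, 7, 33], [217, 474, 21, 6, 100], [282, 475, 5, 5, 24]]<stdin>:13: RuntimeWarning: Mean of empty slice.
  ret = ret.dtype.type(ret / rcount)
```

The lid is centred on the mat to within about 2 mm, the lifter is standing upright on it, and nothing else has moved. Handing in.

```bash
python3 -c "
from workcell import order
print(order.job_done())"
```

```text
the job is handed in; nothing more can be done
None
```

The lid sits flat on the cork mat, centred to about 2 mm by the cameras, with the lifter standing on it clamped to the loop; nothing else moved in the before/after top view, and the job was handed in at about 26 s.

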